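# Sort the counted note cassettes, then thread the locking rod for sealing

### The arm

A 6-joint arm with a two-finger parallel gripper is mounted at the origin on the work surface. World frame = base frame: x ahead of the robot, y to its left, z up, the work surface at z = 0. Lengths are in mm, angles in degrees, forces in N, time in s.
With the tool pointing down it reaches from about 275 to 850 mm from the base axis. Payload 5.2 kg.
Tool frame: the origin (TCP) lies on the centre line of the jaws, within the pads' length; the fingertips stand 25 mm ahead of it and the grasp point (between the pads) lies 6 mm ahead of it; z points along the fingers, y is the line along which they close (so a half turn about z gives the same grasp; the last joint's range is limited). The gripper opens to 85 mm and grips with 20 to 120 N. Pads are 22 mm wide; open, the fingers measure 114 mm over their backs; the gripper's body (76 mm by 85 mm) begins 54 mm behind the grasp point. The pads swing forward as they close: fully open they stand 13 mm farther back than shut.
Start: joints at [-76.02, 14.817, 87.949, -0, 77.235, -11.62], TCP at [237.666, -496.004, 256.31] pointing down, gripper open.
Joint ranges: [-179.93, 179.93], [-52.35, 119.4], [10.71, 147.94], [-69.91, 249.91], [12.55, 155.21], [-178.61, 178.61]. Speed limits (degrees/s): [147.25, 147.25, 180, 180, 180, 180].

### API

Orientations are given as [roll, pitch, yaw] about the fixed x, y, z axes, in that order (R = Rz(yaw) Ry(pitch) Rx(roll)).
In Python, from plant import read_state, camera, job gives the robot as it stands.
- The arm moves only by the tool apply_moves, never from a script. Its argument "commands" is a list of rows, each a list of 7 numbers: the shift along the tool's x, y, z scaled (see below), then the turn, a rotation vector about the tool's x, y, z scaled (see below), then the opening, from -1 (shut) to 1 (fully open). In form: [[tx, ty, tz, ax, ay, az, claw], ...]. A call has exactly 10 rows; each row is the pose to reach, as a shift and turn from the pose commanded when the call began, along the tool's axes at that moment, turning the shorter way round; what a row does not reach only later rows make up. The controller multiplies each number of a shift by 0.15 m and each number of a turn by 180 degrees. A row lasts 1/8 s, in which the tool goes at most 62.5 mm and 10.7 degrees, less where a joint would pass 70% of its speed; a pose out of reach is approached as far as the arm can. A call with a number of a shift or a turn outside -1 to 1 is refused whole. A call with a gripper value outside its range is refused whole. The fingers move at their own pace and stop on an object; "newtons" is the grip in N (left out, the last holds). Time passes only in rows, so rows that repeat a pose let the fingers close, or fill a call up. It gives the time, the measured TCP pose, the force, the opening and the grip force at its end, in the units of the state.
- read_state(): the state, without advancing time (a new reading comes with each control period).
- camera(name): name is "scene" or "top" or "wrist"; returns a dict with "frame" (420x560x3 uint8, red, green, blue), "fx", "fy", "cx", "cy" (pixels), "extrinsics" (4x4, takes a point from camera to world coordinates); the wrist camera has in their place "T_tool_cam" (4x4, takes a point from camera to tool coordinates, whose origin is the TCP and whose axes are the flange's). Camera axes: x right, y up, looking along -z (the intrinsics and any distortion apply to the point x, -y, -z); pixel columns grow to the right and rows downward; lengths in mm; the calibration is good to about 2 mm. A picture is of the moment at which its call begins: read the wrist's pose just before it. There is no depth.
- job.sign_off(): hands the job in; it is judged then, once.
The state is a dict: "clock": time; "qpos": joint angles; "qd": joint speeds; "tau": joint torques, N m; "tool_pos": TCP position; "tool_rot": TCP orientation; "ft_force": force on the tool from outside, world axes, zero at the start; "ft_torque": the same for the moment, N m; "grip_width": opening from 0.0 (shut) to 1.0 (fully open); "gripper_force": force on a finger pad.
Only numpy, scipy, OpenCV 4.12 (cv2) and the standard library are available. Lean on these libraries where they do the work, as an engineer would, in place of code of your own. Each camera call takes 0.05 s, during which the arm holds its last target. There are 200 camera calls.

### The job

Sort the two note cassettes by their tags, setting each down fully home without dropping it: the green-tagged one (count agreed) into the grey sealing cradle between the two brass bushes, the red-tagged one (count disputed) into the red recount tray. Then take the locking rod by its orange grip and thread it through one bush, under the handle of the cassette in the cradle and through the other bush, until the seal hole near its tip stands clear beyond the far bush, and finish still holding the rod there by its grip, not wedged sideways in the bushes, so that a colleague can fit the seal. Leave the calculator, the date stamp and the stapler where they are.

Things in the scene. Friction and masses are not known exactly. Their poses are not given: they have to be found in the camera images.
- green_cassette_handle (a point): middle of the handle bar of the GREEN-tagged note cassette, 98 mm above its underside, over the case's centre. The bar is level, fixed, 94 mm long along the cassette's x and 14 x 14 mm thick, on two 14 mm posts at x = +40 and -40 mm; under it the gap down to the lid is 36 mm high and 66 mm wide. Axes are the cassette's, z up.
- red_cassette_handle (a point): the same point of the RED-tagged note cassette, which is identical but for its red tags
- green_cassette: the green-tagged cassette: black plastic case 172 x 82 x 55 mm (x, y, z), 0.3 to 0.6 kg, two green tag plates on the lid and one on each end, carrying handle on the lid (105 mm high in all). Origin at the centre of its underside; a half turn about z makes no difference.
- red_cassette: the red-tagged cassette: the same case with red tags; origin at the centre of its underside
- cradle: sealing cradle, fixed on the desk: grey steel base 204 x 188 x 8 mm (x, y, z), origin at the centre of its underside. In its middle a pocket for one cassette, handle up: 180 x 90 mm (long side along x), floor 8 mm up, 14 mm walls with outward-flared lips up to 34 mm high. Two steel lugs with brass bushes stand at y = +82 and -82 mm.
- bush_right (a point): centre of the bore of the bush at the cradle's y = -82 mm. Each lug is 44 mm wide, 12 mm thick (y from 76 to 88 mm) and 103 mm high, its brass flanges 1.5 mm proud. Bore 14 mm; both bores lie on one level axis along the cradle's y, at x = 0, 81 mm above the underside; a seated cassette's handle bar crosses 18 mm above that axis, its lid 18 mm below.
- bush_left (a point): centre of the bore of the bush at the cradle's y = +82 mm, a mirror image of the other
- recount_tray: red recount tray, fixed on the desk: base 204 x 112 x 6 mm, origin at the centre of its underside, pocket for one cassette 180 x 90 mm (long side along x), floor 6 mm up, 14 mm walls with outward-flared lips up to 32 mm high
- rod: locking rod, 0.11 to 0.22 kg, origin on its axis at the middle of the grip, x towards the tip: orange grip 60 mm long, 18 x 18 mm square; dark collar 24 mm diameter (x = 30 to 36 mm), too big for the bushes; steel shaft 10 mm diameter, 215 mm long, its last 12 mm tapering to 5 mm. It starts level on the rod rest, axis 52 mm above the desk, nothing under the grip.
- rod_tip (a point): end of the rod's tapered tip, on the axis, 251 mm from the middle of the grip; the 3.4 mm seal hole crosses the shaft 15.5 mm behind it
- rod_collar (a point): face of the collar where the shaft begins, on the axis, 36 mm from the middle of the grip
- rod_rest: rod rest, fixed on the desk: grey foot 190 x 56 x 6 mm with two black notched uprights 57 mm high, open upwards, at x = +75 and -75 mm; origin at the centre of its underside, x along the lying rod towards its tip
- calculator: bystander: light grey desk calculator 105 x 150 x 22 mm, origin at the centre of its underside
- date_stamp: bystander: blue and black self-inking stamp 62 x 42 x 68 mm, origin at the centre of its underside
- stapler: bystander: blue and black stapler 150 x 36 x 63 mm, origin at the centre of its underside
Things that resemble listed ones, but are neither listed nor needed, are in the scene too. Leave any blue or pink look-alike of the green_cassette alone.

How it is judged:
By the outcome, as a careful person would: the job done as asked, in the order asked, and still so for the second after the job is handed in, while the arm keeps its last pose, push and grip.
It also fails if it takes over 72 s, if anything falls off the work surface, if the arm or the gripper's body presses on something with over 40 N, if the wrist force passes 120 N, or if a joint passes its speed limit or range.

## Working session

There is one attempt and no reset: what is moved stays moved. The work goes in short steps, Python scripts to look and compute and a tool call to move; the robot and the scene stay as the last step left them, time stands still between calls to the robot, and variables do not carry over. Pictures are saved under pics/ and viewed, at most 10 in all, crops included, and the job is handed in when it is done.

Besides the shell and the picture viewer there is one more tool, called after "Emit:" by a JSON object that holds its "name" and its "arguments". apply_moves: Moves the arm, as the interface text tells. Shifts and turns lie within -1 to 1; 1 stands for 0.15 m of shift or 180 degrees of turn. Its arguments: {"type":"object","properties":{"commands":{"type":"array","items":{"type":"array","items":{"type":"number","minimum":-1,"maximum":1}}},"newtons":{"type":"number"}},"required":["commands"]}

```bash
ls; mkdir -p pics
cat > h.py <<'E'
import numpy as np, cv2
from plant import read_state, camera, job
from scipy.spatial.transform import Rotation as R
def tool():
    s=read_state(); return s
def ray(c,px,T=None):
    T=np.array(c["extrinsics"]) if T is None else T
    d=np.array([(px[0]-c["cx"])/c["fx"],-(px[1]-c["cy"])/c["fy"],-1.])
    return T[:3,3],T[:3,:3]@d
def onz(c,px,z,T=None):
    o,d=ray(c,px,T); return o+d*(z-o[2])/d[2]
def save(n,f): cv2.imwrite(f"pics/{n}.png",f[:,:,::-1])
E
python3 - <<'E'
from h import *
import pickle
s=read_state();print(s)
for n in("top","scene","wrist"):
    c=camera(n);save(n+"0",c["frame"]);pickle.dump(c,open(n+"0.pkl","wb"))
    print(n,{k:(np.round(v,3).tolist()) for k,v in c.items() if k!="frame"})
E
```

```text
pics
{'clock': 0.0, 'qpos': array([-7.60201704e+01,  1.48604271e+01,  8.80111150e+01, -2.01080815e-03,
        7.72351091e+01, -1.16157735e+01]), 'qd': array([-0.05882076,  0.03470645,  0.05967189, -0.07944929,  0.03778442,
        0.03123543]), 'tau': array([-1.68225168e-03, -4.46039557e+01, -2.90578043e+01, -5.43546175e-04,
        1.16282195e-02,  8.21650929e-06]), 'tool_pos': array([ 237.53295952, -495.52343269,  255.46342552]), 'tool_rot': array([-1.79895138e+02, -1.95538261e-02,  2.55960314e+01]), 'ft_force': array([ 0.34652289,  0.96647748, -0.39142626]), 'ft_torque': array([ 0.02575593,  0.00099615, -0.00579058]), 'gripper_force': 0.0, 'grip_width': 0.997205647118738}
top {'fx': 381.838, 'fy': 381.838, 'cx': 271.271, 'cy': 208.854, 'extrinsics': [[0.019, 0.998, -0.067, 477.863], [-1.0, 0.02, 0.012, -1.444], [0.013, 0.067, 0.998, 1012.276], [0.0, 0.0, 0.0, 1.0]]}
scene {'fx': 498.074, 'fy': 498.074, 'cx': 266.057, 'cy': 207.212, 'extrinsics': [[0.417, -0.663, 0.622, 1310.813], [0.909, 0.294, -0.296, -409.706], [0.014, 0.689, 0.725, 988.202], [0.0, 0.0, 0.0, 1.0]]}
wrist {'fx': 329.162, 'fy': 329.162, 'cx': 278.543, 'cy': 205.977, 'T_tool_cam': [[0.001, 0.956, 0.294, 74.864], [1.0, -0.001, -0.001, 0.059], [-0.0, 0.294, -0.956, -117.089], [0.0, 0.0, 0.0, 1.0]]}
```

View pics/top0.png

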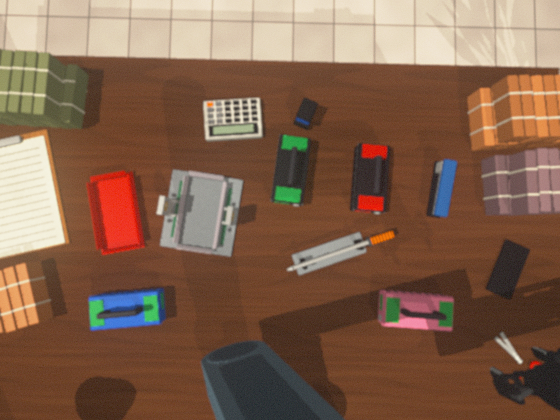

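View pics/scene0.png

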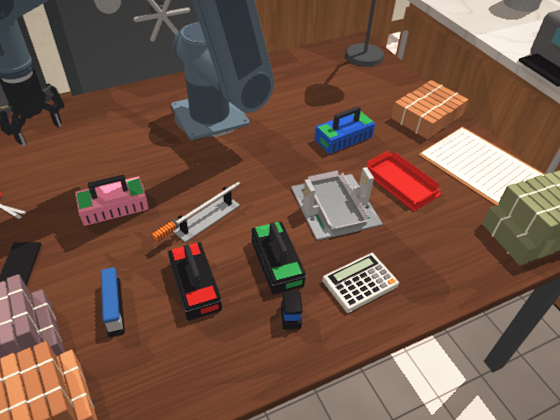

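The green-tagged black cassette is at top-view (291,170) and the red-tagged one at (371,178). The blue one (126,309) and pink one (416,311) also carry green tags, but they are look-alikes with coloured cases, so I leave them alone. The cradle is at (202,213) with lugs at (163,205) and (229,215), and the tray is at (117,212). The rod runs from its grip at (382,238) to its tip at (290,269).

```bash
cat >> h.py <<'E'
def mask(f,kind):
    h=cv2.cvtColor(f,cv2.COLOR_RGB2HSV)
    lo,hi={"green":((50,120,60),(75,255,255)),"red":((175,180,90),(180,255,255)),"red2":((0,200,90),(4,255,255)),"orange":((6,190,170),(16,255,255))}[kind]
    return cv2.inRange(h,lo,hi)
def blobs(m,amin=30):
    n,l,st,ce=cv2.connectedComponentsWithStats(m)
    return [(st[i,4],*np.round(ce[i],1),*st[i,:4]) for i in range(1,n) if st[i,4]>=amin]
E
python3 - <<'E'
from h import *
import pickle
c=pickle.load(open("top0.pkl","rb"));f=c["frame"]
g=mask(f,"green");r=mask(f,"red")|mask(f,"red2");o=mask(f,"orange")
for n,m in(("g",g),("r",r),("o",o)):
    for b in blobs(m): print(n,[float(x) for x in b],onz(c,b[1:3],55).round(0)[:2])
crop=cv2.resize(f[120:290,80:420],None,fx=2.3,fy=2.3,interpolation=cv2.INTER_CUBIC);save("crop0",crop)
E
```

```text
g [330.0, 293.9, 142.6, 281.0, 135.0, 27.0, 16.0] [713. -67.]
g [365.0, 287.4, 194.2, 275.0, 186.0, 26.0, 17.0] [580. -53.]
g [306.0, 150.7, 308.0, 144.0, 296.0, 14.0, 25.0] [292. 279.]
g [251.0, 392.3, 309.7, 387.0, 298.0, 12.0, 24.0] [ 298. -318.]
g [280.0, 95.7, 312.6, 89.0, 301.0, 15.0, 25.0] [279. 413.]
g [212.0, 446.2, 313.1, 440.0, 302.0, 13.0, 24.0] [ 292. -452.]
r [297.0, 373.6, 150.6, 362.0, 144.0, 25.0, 15.0] [ 696. -271.]
r [3156.0, 116.8, 213.0, 90.0, 171.0, 55.0, 84.0] [524. 373.]
r [39.0, 90.9, 193.4, 88.0, 188.0, 7.0, 13.0] [572. 439.]
r [323.0, 370.4, 202.6, 358.0, 195.0, 26.0, 16.0] [ 563. -263.]
r [40.0, 533.8, 363.7, 530.0, 361.0, 11.0, 8.0] [ 172. -668.]
o [162.0, 382.3, 237.3, 371.0, 231.0, 23.0, 13.0] [ 476. -293.]
```

View pics/crop0.png

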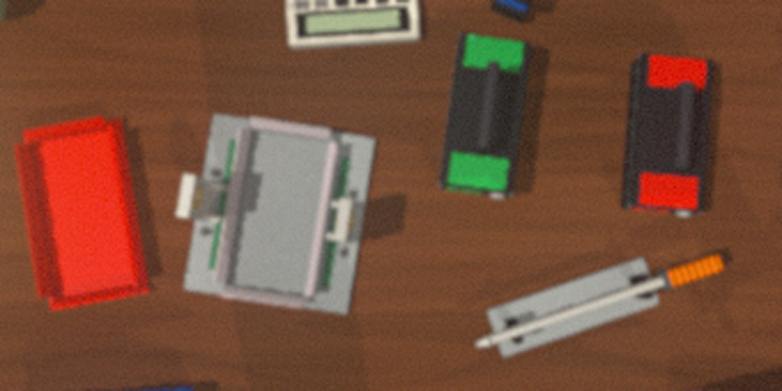

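```bash
cat >> h.py <<'E'
import json
def getcmd(): d=json.load(open("cmd.json")); return np.array(d[0]),R.from_quat(d[1])
def setcmd(p,r): json.dump([list(map(float,p)),list(map(float,r.as_quat()))],open("cmd.json","w"))
def did(*rows):
    "last rows of calls sent, in order"
    p,r=getcmd()
    for w in rows:
        p=p+r.apply(np.array(w[:3])*150); r=r*R.from_rotvec(np.array(w[3:6])*np.pi)
    setcmd(p,r); s=read_state()
    print("cmd",p.round(1),r.as_euler("xyz",degrees=True).round(2),"meas",s["tool_pos"].round(1),s["tool_rot"].round(2),"t",s["clock"],"F",s["ft_force"].round(1),"w",round(s["grip_width"],3),"gf",round(s["gripper_force"],1))
def plan(pos,yaw):
    "print final rows of successive calls to reach pos, tool down, yaw"
    p,r=getcmd(); rt=R.from_euler("xyz",[180,0,yaw],degrees=True); pos=np.array(pos,float)
    for k in range(8):
        d=r.inv().apply(pos-p)/150; n=max(1,int(np.ceil(abs(d).max()-1e-9)))
        w=(r.inv()*rt).as_rotvec()/np.pi
        row=np.r_[d/n,w/n].round(4); print("row",row.tolist())
        p=p+r.apply(row[:3]*150); r=r*R.from_rotvec(row[3:]*np.pi)
        if n==1: break
def wrist():
    s=read_state(); c=camera("wrist"); T=np.eye(4)
    T[:3,:3]=R.from_euler("xyz",s["tool_rot"],degrees=True).as_matrix(); T[:3,3]=s["tool_pos"]
    return c,T@np.array(c["T_tool_cam"])
E
python3 - <<'E'
from h import *
import pickle
setcmd([237.666,-496.004,256.31],R.from_euler("xyz",[180,0,-76.02+11.62+90],degrees=True))
c=pickle.load(open("top0.pkl","rb"))
u=lambda x,y,z: onz(c,(80+x/2.3,120+y/2.3),z)[:2]
P=[u(*q,8) for q in((213,114),(375,137),(348,314),(184,290))]
print("cradle",np.mean(P,0),[np.linalg.norm(P[i]-P[i-1]).round() for i in range(4)],np.degrees(np.arctan2(*(P[0]-P[3])[::-1])))
print("lugs",u(187,196,103),u(344,218,103))
P=[u(*q,32) for q in((17,143),(123,118),(149,292),(45,309))];print("tray",np.mean(P,0),P)
a=u(482,343,52);b=u(724,263,52);g=u(696,270,52);print("rod tip",a,"end",b,np.linalg.norm(a-b),"grip",g,"yaw",np.degrees(np.arctan2(*(a-b)[::-1])))
plan([646,-60,250],-6)
E
```

```text
cradle [532.01903503 168.82257504] [np.float64(204.0), np.float64(188.0), np.float64(205.0), np.float64(188.0)] -7.188011633208703
lugs [542.75738954 249.35935566] [523.15731615  86.60374748]
tray [524.41965662 382.7633368 ] [array([603.3873104 , 460.32908595]), array([634.02939757, 343.73935904]), array([440.51795095, 306.75793216]), array([419.74396757, 420.22697004])]
rod tip [392.86193759 -61.5391253 ] end [ 484.49164766 -325.51220326] 279.42403199617564 grip [ 476.2612104  -294.70696928] yaw 109.14278952111312
row [0.9277, -0.3613, 0.0105, 0.0, -0.0, 0.0439]
row [0.8693, -0.4854, 0.0105, -0.0, -0.0, 0.0439]
row [0.7943, -0.6003, 0.0105, -0.0, -0.0, 0.0439]
row [0.7042, -0.7037, 0.0106, -0.0, -0.0, 0.0439]
```

Emit:
{"name": "apply_moves", "arguments": {"commands": [[0.1,-0.04,0,0,0,0.004,1],[0.2,-0.08,0,0,0,0.008,1],[0.3,-0.12,0,0,0,0.012,1],[0.4,-0.16,0,0,0,0.016,1],[0.5,-0.2,0,0,0,0.02,1],[0.6,-0.24,0,0,0,0.024,1],[0.7,-0.28,0,0,0,0.03,1],[0.8,-0.32,0,0,0,0.035,1],[0.9,-0.36,0,0,0,0.04,1],[0.93,-0.36,0.01,0,0,0.044,1]]}}

```text
clock: 1.4
tool_pos: [340.6, -386.4, 254.7]
tool_rot: [-180.0, 0.0, 17.7]
ft_force: [-0.2, -1.1, 0.0]
grip_width: 1.0
gripper_force: 0.0
```

Emit:
{"name": "apply_moves", "arguments": {"commands": [[0.09,-0.05,0,0,0,0.004,1],[0.18,-0.1,0,0,0,0.008,1],[0.27,-0.15,0,0,0,0.012,1],[0.36,-0.2,0,0,0,0.016,1],[0.45,-0.25,0,0,0,0.02,1],[0.54,-0.3,0,0,0,0.024,1],[0.63,-0.35,0,0,0,0.03,1],[0.72,-0.4,0,0,0,0.035,1],[0.8,-0.45,0,0,0,0.04,1],[0.87,-0.485,0.01,0,0,0.044,1]]}}

```text
clock: 2.65
tool_pos: [442.6, -278.1, 253.1]
tool_rot: [180.0, 0.0, 9.7]
ft_force: [0.1, 0.0, -0.7]
grip_width: 1.004
gripper_force: 0.0
```

Emit:
{"name": "apply_moves", "arguments": {"commands": [[0.08,-0.06,0,0,0,0.004,1],[0.16,-0.12,0,0,0,0.008,1],[0.24,-0.18,0,0,0,0.012,1],[0.32,-0.24,0,0,0,0.016,1],[0.4,-0.3,0,0,0,0.02,1],[0.48,-0.36,0,0,0,0.024,1],[0.56,-0.42,0,0,0,0.03,1],[0.64,-0.48,0,0,0,0.035,1],[0.72,-0.54,0,0,0,0.04,1],[0.795,-0.6,0.01,0,0,0.044,1]]}}

```text
clock: 3.9
tool_pos: [545.1, -169.1, 251.5]
tool_rot: [180.0, 0.0, 1.8]
ft_force: [-0.9, -0.7, -0.6]
grip_width: 1.001
gripper_force: 0.0
```

Emit:
{"name": "apply_moves", "arguments": {"commands": [[0.08,-0.08,0,0,0,0.004,1],[0.16,-0.16,0,0,0,0.008,1],[0.24,-0.24,0,0,0,0.012,1],[0.32,-0.32,0,0,0,0.016,1],[0.4,-0.4,0,0,0,0.02,1],[0.48,-0.48,0,0,0,0.024,1],[0.56,-0.56,0,0,0,0.03,1],[0.64,-0.64,0,0,0,0.035,1],[0.705,-0.705,0.01,0,0,0.044,1],[0.705,-0.705,0.01,0,0,0.044,1]]}}

```text
clock: 5.15
tool_pos: [647.3, -59.6, 249.5]
tool_rot: [-180.0, 0.1, -6.0]
ft_force: [-0.0, -0.9, -0.1]
grip_width: 0.998
gripper_force: 0.0
```

Run:
```python
from h import *
did([0.93,-0.36,0.01,0,0,0.044],[0.87,-0.485,0.01,0,0,0.044],[0.795,-0.6,0.01,0,0,0.044],[0.705,-0.705,0.01,0,0,0.044])
c,T=wrist();f=c["frame"];save("w1",f)
for k in("green",):
  for b in blobs(mask(f,k),60): print(k,[float(x) for x in b],onz(c,b[1:3],56,T).round(1)[:2])
```

```text
cmd [646.9 -60.1 250.3] [180.     0.    -6.08] meas [647.3 -59.6 249.5] [-1.7999e+02  5.0000e-02 -6.0200e+00] t 5.15 F [-0.  -0.9 -0.1] w 0.998 gf 0.0
green [2693.0, 281.2, 115.1, 247.0, 96.0, 69.0, 40.0] [712.4 -69.2]
green [159.0, 152.8, 247.5, 147.0, 230.0, 11.0, 41.0] [595.6  75.2]
green [1622.0, 279.6, 249.0, 250.0, 233.0, 61.0, 31.0] [580.4 -54.1]
green [122.0, 481.9, 409.7, 478.0, 398.0, 10.0, 22.0] [ 342.  -277.7]
```

View pics/w1.png

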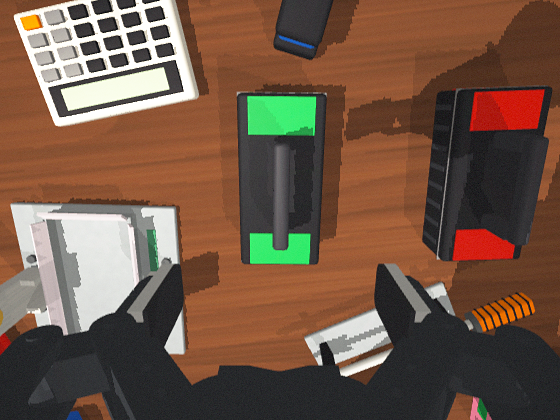

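The wrist view shows the black green-tagged case with lid corners at about (237,93), (326,93), (319,264) and (241,264), and its handle bar from (282,140) to (280,248). The cradle is at lower left and the red cassette is on the right.

Run:
```python
from h import *
c,T=wrist()
P=np.array([onz(c,q,55,T)[:2] for q in((237,93),(326,93),(319,264),(241,264))]);print(P.round(1),P.mean(0),[np.linalg.norm(P[i]-P[i-1]).round(1) for i in range(4)])
H=[onz(c,q,105,T)[:2] for q in((282,140),(280,248))];print(H,np.mean(H,0))
for t in((646,-61.5,160),(646,-61.5,94)): plan(t,-6.5)
```

```text
[[ 735.1  -32.3]
 [ 726.8 -111.6]
 [ 558.1  -93.9]
 [ 566.7  -12.6]] [646.66914663 -62.61674331] [np.float64(169.6), np.float64(79.8), np.float64(169.6), np.float64(81.7)]
[array([694.71249912, -68.19796998]), array([603.17717923, -57.18951117])] [648.94483918 -62.69374057]
row [-0.0053, 0.0101, 0.6021, -0.0, -0.0, 0.0023]
row [-0.0026, 0.005, 0.521, -0.0, -0.0, 0.0012]
row [-0.0027, 0.0051, 0.5211, -0.0, -0.0, 0.0011]
```

Emit:
{"name": "apply_moves", "arguments": {"commands": [[0.002,0.016,0.12,0,0,0.002,1],[0.002,0.016,0.24,0,0,0.002,1],[0.002,0.016,0.36,0,0,0.002,1],[0.002,0.016,0.48,0,0,0.002,1],[0.002,0.016,0.6,0,0,0.002,1],[0.002,0.016,0.72,0,0,0.002,1],[0.002,0.016,0.84,0,0,0.002,1],[0.002,0.016,0.93,0,0,0.002,1],[0.002,0.016,0.988,0,0,0.002,1],[0.002,0.016,0.988,0,0,0.002,0.4]], "newtons": 80}}

```text
clock: 6.5
tool_pos: [646.7, -62.4, 101.4]
tool_rot: [-180.0, 0.1, -6.4]
ft_force: [-0.0, 0.9, 0.1]
grip_width: 0.814
gripper_force: 0.0
```

Emit:
{"name": "apply_moves", "arguments": {"commands": [[0,0,0,0,0,0,-1],[0,0,0,0,0,0,-1],[0,0,0,0,0,0,-1],[0,0,0,0,0,0,-1],[0,0,0,0,0,0,-1],[0,0,0,0,0,0,-1],[0,0,0,0,0,0,-1],[0,0,0,0,0,0,-1],[0,0,-0.01,0,0,0,-1],[0,0,-0.03,0,0,0,-1]], "newtons": 80}}

```text
clock: 7.75
tool_pos: [646.0, -62.6, 105.3]
tool_rot: [180.0, 0.2, -6.4]
ft_force: [-0.7, 0.8, -3.5]
grip_width: 0.15
gripper_force: 77.9
```

Run:
```python
from h import *
did([0.002,0.016,0.988,0,0,0.002],[0,0,-0.03,0,0,0])
plan((646.5,-62,245),-6.5)
```

```text
cmd [647.  -62.5 106.6] [180.     0.    -6.44] meas [646.  -62.6 105.3] [ 1.80e+02  1.70e-01 -6.45e+00] t 7.75 F [-0.7  0.8 -3.5] w 0.15 gf 77.9
row [-0.0036, -0.0029, -0.9226, -0.0, -0.0, 0.0003]
```

Emit:
{"name": "apply_moves", "arguments": {"commands": [[0,0,-0.05,0,0,0,-1],[0,0,-0.15,0,0,0,-1],[0,0,-0.25,0,0,0,-1],[0,0,-0.35,0,0,0,-1],[0,0,-0.45,0,0,0,-1],[0,0,-0.55,0,0,0,-1],[0,0,-0.65,0,0,0,-1],[0,0,-0.75,0,0,0,-1],[0,0,-0.85,0,0,0,-1],[0,0,-0.9,0,0,0,-1]]}}

```text
clock: 9.0
tool_pos: [647.4, -62.6, 243.0]
tool_rot: [180.0, -0.1, -6.4]
ft_force: [0.4, 0.1, -4.4]
grip_width: 0.147
gripper_force: 78.1
```

Run:
```python
from h import *
did([0,0,-0.9,0,0,0])
c,T=wrist();f=c["frame"]
for b in blobs(mask(f,"green"),300): print([float(x) for x in b])
plan((532.5,168.5,241),-7.2)
```

```text
cmd [647.  -62.5 241.6] [180.     0.    -6.44] meas [647.4 -62.6 243. ] [ 1.7999e+02 -9.0000e-02 -6.4400e+00] t 9.0 F [ 0.4  0.1 -4.4] w 0.147 gf 78.1
[9330.0, 277.9, 124.6, 213.0, 89.0, 131.0, 73.0]
row [-0.4656, -0.7223, 0.002, -0.0, -0.0, 0.0021]
row [-0.4703, -0.7193, 0.0021, -0.0, -0.0, 0.0021]
```

Emit:
{"name": "apply_moves", "arguments": {"commands": [[-0.02,-0.03,0,0,0,0,-1],[-0.07,-0.11,0,0,0,0,-1],[-0.12,-0.19,0,0,0,0,-1],[-0.17,-0.27,0,0,0,0,-1],[-0.22,-0.35,0,0,0,0,-1],[-0.27,-0.43,0,0,0,0,-1],[-0.33,-0.51,0,0,0,0,-1],[-0.38,-0.59,0,0,0,0,-1],[-0.43,-0.66,0,0,0,0,-1],[-0.47,-0.72,0,0,0,0.002,-1]]}}

```text
clock: 10.3
tool_pos: [588.6, 53.5, 241.6]
tool_rot: [-180.0, 0.0, -6.8]
ft_force: [-0.1, 0.1, -3.9]
grip_width: 0.148
gripper_force: 78.0
```

Emit:
{"name": "apply_moves", "arguments": {"commands": [[-0.05,-0.08,0,0,0,0,-1],[-0.1,-0.16,0,0,0,0,-1],[-0.15,-0.24,0,0,0,0,-1],[-0.2,-0.32,0,0,0,0,-1],[-0.25,-0.4,0,0,0,0,-1],[-0.3,-0.47,0,0,0,0,-1],[-0.35,-0.54,0,0,0,0,-1],[-0.4,-0.61,0,0,0,0,-1],[-0.44,-0.68,0,0,0,0.002,-1],[-0.47,-0.72,0,0,0,0.002,-1]]}}

```text
clock: 11.55
tool_pos: [531.5, 169.1, 241.7]
tool_rot: [-180.0, -0.0, -7.1]
ft_force: [0.3, -0.2, -3.1]
grip_width: 0.15
gripper_force: 78.0
```

Run:
```python
from h import *
did([-0.47,-0.72,0,0,0,0.002],[-0.47,-0.72,0,0,0,0.002])
c,T=wrist();f=c["frame"];save("w2",f)
t=camera("top");import pickle;pickle.dump((c,T,t),open("p2.pkl","wb"))
Tc=np.array(c["T_tool_cam"])
for b in blobs(mask(f,"green"),1000): print([float(x) for x in b])
for q in((213,89),(344,89),(344,162),(213,162)): print(onz(c,q,41+8,Tc).round(1))
a=f; b=cv2.resize(t["frame"][160:260,140:260],None,fx=4,fy=4,interpolation=cv2.INTER_CUBIC)
save("w2t",b)
```

```text
cmd [531.8 168.3 241.6] [180.     0.    -7.16] meas [531.5 169.1 241.7] [-1.80e+02 -1.00e-02 -7.14e+00] t 11.55 F [ 0.3 -0.2 -3.1] w 0.15 gf 78.0
[9331.0, 277.8, 124.6, 213.0, 89.0, 131.0, 73.0]
[ 82. -31.  49.]
[82.1 31.3 49. ]
[47.2 33.4 49. ]
[ 47.1 -33.   49. ]
```

View pics/w2.png

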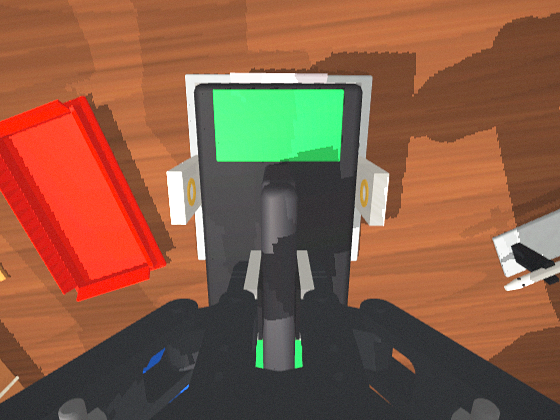

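The cassette hangs straight, its case edges at columns 195 to 362, over the cradle. The brass rings show at about (192,192) and (364,192), and the tray is on the left.

Run:
```python
from h import *
import pickle
c,T,t=pickle.load(open("p2.pkl","rb"));f=c["frame"];Tc=np.array(c["T_tool_cam"])
h=cv2.cvtColor(f,cv2.COLOR_RGB2HSV)
m=cv2.inRange(h,(15,90,120),(32,255,255)); m[:150]=0;m[240:]=0;m[:,:150]=0;m[:,400:]=0
B=blobs(m,8);print([[float(x) for x in b] for b in B])
L=[onz(c,(b[3]+b[5]/2-.5,b[4]+b[6]/2-.5),81,T)[:2] for b in B];print(L)
if len(L)==2: d=L[0]-L[1];print("mid",(L[0]+L[1])/2,np.linalg.norm(d),"yaw",np.degrees(np.arctan2(d[1],d[0]))-90)
g=f.astype(int)
# case front edge
for col in (240,278,320): print(col,[int(x) for x in g[70:96,col].sum(1)])
```

```text
[[166.0, 191.0, 191.4, 187.0, 178.0, 9.0, 28.0], [168.0, 363.8, 192.7, 360.0, 179.0, 9.0, 28.0]]
[array([543.62100725, 244.07964078]), array([524.1203465,  94.5933886])]
mid [533.87067688 169.33651469] 150.75282869167913 yaw -7.432332792808907
240 [356, 351, 402, 725, 764, 755, 754, 754, 753, 754, 755, 764, 721, 359, 115, 151, 173, 192, 205, 321, 440, 486, 478, 479, 485, 488]
278 [214, 215, 172, 722, 765, 761, 763, 765, 763, 763, 765, 765, 751, 212, 109, 141, 189, 147, 175, 325, 428, 451, 454, 465, 454, 466]
320 [205, 197, 192, 421, 593, 634, 641, 685, 688, 680, 681, 691, 609, 328, 113, 142, 167, 154, 123, 326, 447, 474, 457, 458, 463, 462]
```

Emit:
{"name": "apply_moves", "arguments": {"commands": [[0.01,-0.003,0.05,0,0,0.001,-1],[0.017,-0.003,0.14,0,0,0.001,-1],[0.017,-0.003,0.23,0,0,0.001,-1],[0.017,-0.003,0.32,0,0,0.001,-1],[0.017,-0.003,0.41,0,0,0.001,-1],[0.017,-0.003,0.5,0,0,0.001,-1],[0.017,-0.003,0.58,0,0,0.001,-1],[0.017,-0.003,0.65,0,0,0.001,-1],[0.017,-0.003,0.7,0,0,0.001,-1],[0.017,-0.003,0.74,0,0,0.001,-1]]}}

```text
clock: 12.9
tool_pos: [534.5, 168.5, 130.2]
tool_rot: [-180.0, -0.0, -7.3]
ft_force: [-0.5, 0.9, -3.8]
grip_width: 0.147
gripper_force: 78.1
```

Emit:
{"name": "apply_moves", "arguments": {"commands": [[0,0,0.015,0,0,0,-1],[0,0,0.03,0,0,0,-1],[0,0,0.045,0,0,0,-1],[0,0,0.06,0,0,0,-1],[0,0,0.075,0,0,0,-1],[0,0,0.09,0,0,0,-1],[0,0,0.1,0,0,0,-1],[0,0,0.11,0,0,0,-1],[0,0,0.12,0,0,0,-1],[0,0,0.125,0,0,0,-1]]}}

```text
clock: 14.15
tool_pos: [534.4, 168.4, 111.7]
tool_rot: [180.0, 0.0, -7.3]
ft_force: [-0.1, -0.2, -3.7]
grip_width: 0.152
gripper_force: 78.1
```

Run:
```python
from h import *
did([0.017,-0.003,0.74,0,0,0.001],[0,0,0.125,0,0,0])
```

```text
cmd [534.4 168.4 111.9] [180.     0.    -7.34] meas [534.4 168.4 111.7] [ 1.80e+02  1.00e-02 -7.34e+00] t 14.15 F [-0.1 -0.2 -3.7] w 0.152 gf 78.1
```

Emit:
{"name": "apply_moves", "arguments": {"commands": [[0,0,0.003,0,0,0,-1],[0,0,0.006,0,0,0,-1],[0,0,0.009,0,0,0,-1],[0,0,0.011,0,0,0,-1],[0,0,0.013,0,0,0,-1],[0,0,0.015,0,0,0,-1],[0,0,0.017,0,0,0,-1],[0,0,0.019,0,0,0,-1],[0,0,0.019,0,0,0,-1],[0,0,0.019,0,0,0,-1]]}}

```text
clock: 15.4
tool_pos: [534.6, 169.1, 110.4]
tool_rot: [-179.9, -0.1, -7.3]
ft_force: [-4.3, 3.1, 9.5]
grip_width: 0.15
gripper_force: 80.0
```

Emit:
{"name": "apply_moves", "arguments": {"commands": [[0,0,0.017,0,0,0,-0.5],[0,0,0.014,0,0,0,0],[0,0,0.014,0,0,0,0.3],[0,0,0.014,0,0,0,0.3],[0,0,0.014,0,0,0,0.3],[0,0,0.0,0,0,0,0.3],[0,0,-0.05,0,0,0,0.3],[0,0,-0.15,0,0,0,0.3],[0,0,-0.3,0,0,0,0.3],[0,0,-0.45,0,0,0,0.3]]}}

```text
clock: 16.65
tool_pos: [534.6, 168.5, 178.4]
tool_rot: [-180.0, -0.1, -7.3]
ft_force: [0.1, 0.4, 0.1]
grip_width: 0.652
gripper_force: 0.0
```

Run:
```python
from h import *
did([0,0,.019,0,0,0],[0,0,-0.45,0,0,0])
plan((629,-268,250),-4)
```

```text
cmd [534.4 168.4 176.5] [180.     0.    -7.34] meas [534.6 168.5 178.4] [-1.7999e+02 -6.0000e-02 -7.3400e+00] t 16.65 F [0.1 0.4 0.1] w 0.652 gf 0.0
row [0.3324, 0.9351, -0.1633, -0.0, -0.0, -0.0062]
row [0.3141, 0.9414, -0.1633, -0.0, -0.0, -0.0062]
row [0.2956, 0.9473, -0.1633, -0.0, -0.0, -0.0062]
```

Emit:
{"name": "apply_moves", "arguments": {"commands": [[0.03,0.06,-0.1,0,0,0,0.5],[0.06,0.16,-0.163,0,0,0,1],[0.1,0.26,-0.163,0,0,0,1],[0.14,0.37,-0.163,0,0,0,1],[0.17,0.48,-0.163,0,0,0,1],[0.2,0.59,-0.163,0,0,0,1],[0.24,0.7,-0.163,0,0,0,1],[0.28,0.8,-0.163,0,0,0,1],[0.31,0.88,-0.163,0,0,-0.003,1],[0.33,0.935,-0.163,0,0,-0.006,1]]}}

```text
clock: 17.9
tool_pos: [565.8, 22.2, 201.0]
tool_rot: [-180.0, -0.0, -6.2]
ft_force: [-0.0, 0.7, -0.7]
grip_width: 1.004
gripper_force: 0.0
```

Emit:
{"name": "apply_moves", "arguments": {"commands": [[0.03,0.1,-0.02,0,0,0,1],[0.06,0.2,-0.04,0,0,0,1],[0.09,0.3,-0.06,0,0,0,1],[0.12,0.4,-0.08,0,0,0,1],[0.15,0.5,-0.1,0,0,0,1],[0.18,0.6,-0.12,0,0,0,1],[0.22,0.7,-0.14,0,0,0,1],[0.26,0.8,-0.163,0,0,0,1],[0.29,0.88,-0.163,0,0,-0.003,1],[0.314,0.94,-0.163,0,0,-0.006,1]]}}

```text
clock: 19.15
tool_pos: [597.2, -123.1, 225.2]
tool_rot: [-180.0, 0.0, -5.2]
ft_force: [1.4, -0.6, 0.3]
grip_width: 1.002
gripper_force: 0.0
```

Emit:
{"name": "apply_moves", "arguments": {"commands": [[0.03,0.1,-0.02,0,0,0,1],[0.06,0.2,-0.04,0,0,0,1],[0.09,0.32,-0.06,0,0,0,1],[0.12,0.44,-0.08,0,0,0,1],[0.15,0.56,-0.1,0,0,0,1],[0.18,0.68,-0.12,0,0,0,1],[0.22,0.78,-0.14,0,0,0,1],[0.26,0.88,-0.163,0,0,-0.003,1],[0.295,0.947,-0.163,0,0,-0.006,1],[0.295,0.947,-0.163,0,0,-0.006,1]]}}

```text
clock: 20.4
tool_pos: [628.5, -268.5, 249.4]
tool_rot: [-180.0, 0.0, -4.1]
ft_force: [-0.4, 0.1, -0.2]
grip_width: 0.996
gripper_force: 0.0
```

Run:
```python
from h import *
did([0.33,0.935,-0.163,0,0,-0.006],[0.314,0.94,-0.163,0,0,-0.006],[0.295,0.947,-0.163,0,0,-0.006])
c,T=wrist();f=c["frame"];save("w3",f)
for b in blobs(mask(f,"red")|mask(f,"red2"),300): print([float(x) for x in b],onz(c,b[1:3],56,T).round(1)[:2])
for b in blobs(mask(f,"orange"),100): print("o",[float(x) for x in b],onz(c,b[1:3],58,T).round(1)[:2])
t=camera("top");h=t["frame"];save("t3",cv2.resize(h[130:290,80:420],None,fx=2.3,fy=2.3,interpolation=cv2.INTER_CUBIC))
import pickle;pickle.dump((c,T,t),open("p3.pkl","wb"))
```

```text
cmd [ 628.3 -267.7  249.9] [180.    0.   -4.1] meas [ 628.5 -268.5  249.4] [-1.7999e+02  2.0000e-02 -4.1300e+00] t 20.4 F [-0.4  0.1 -0.2] w 0.996 gf 0.0
[2156.0, 275.4, 113.6, 244.0, 94.0, 68.0, 40.0] [ 695.7 -270.7]
```

View pics/w3.png

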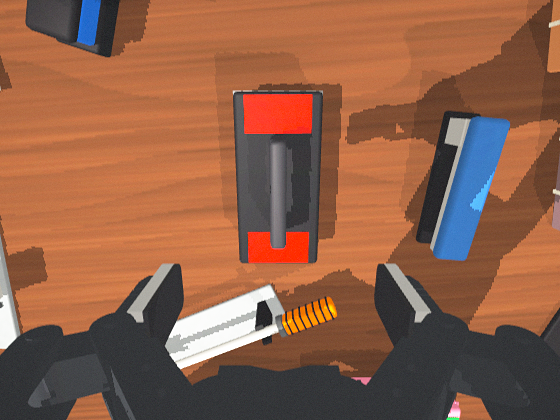

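The red cassette's lid corners are at (233,92), (323,92), (317,263) and (239,263), and its bar runs from (278,138) to (278,247). The rod's orange grip shows at about (310,315).

Run:
```python
from h import *
import pickle
c,T,t=pickle.load(open("p3.pkl","rb"))
P=np.array([onz(c,q,55,T)[:2] for q in((233,92),(323,92),(317,263),(239,263))]);print(P.mean(0),[np.linalg.norm(P[i]-P[i-1]).round(1) for i in range(4)])
d=P[0]+P[1]-P[2]-P[3];print(np.degrees(np.arctan2(d[1],d[0])))
H=[onz(c,q,105,T)[:2] for q in((278,138),(278,247))];print(H,np.mean(H,0))
```

```text
[ 629.72297294 -268.34724589] [np.float64(169.1), np.float64(80.5), np.float64(169.1), np.float64(81.6)]
-4.097525961250502
[array([ 678.40889638, -271.88549956]), array([ 585.97122179, -265.26345811])] [ 632.19005909 -268.57447883]
```

View pics/t3.png

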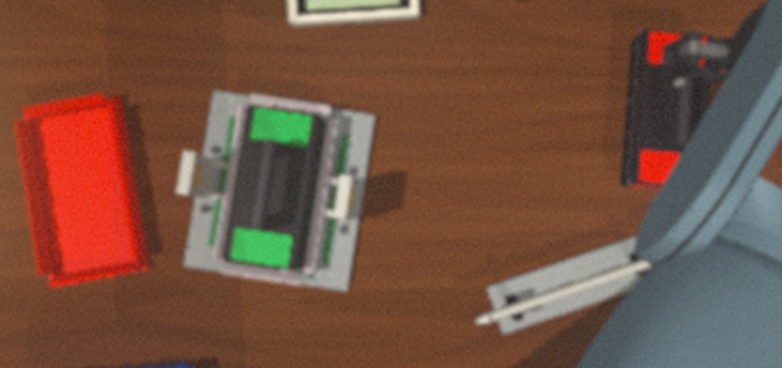

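The green cassette sits squarely between the cradle walls, with its green tags at (280,125) and (262,247). Next I grasp the red one.

Emit:
{"name": "apply_moves", "arguments": {"commands": [[0.011,0.004,0.12,0,0,0,1],[0.011,0.004,0.24,0,0,0,1],[0.011,0.004,0.36,0,0,0,1],[0.011,0.004,0.48,0,0,0,1],[0.011,0.004,0.6,0,0,0,1],[0.011,0.004,0.72,0,0,0,1],[0.011,0.004,0.84,0,0,0,1],[0.011,0.004,0.93,0,0,0,1],[0.011,0.004,0.986,0,0,0,0.6],[0.011,0.004,0.986,0,0,0,-0.2]], "newtons": 80}}

```text
clock: 21.75
tool_pos: [629.6, -268.3, 101.3]
tool_rot: [-180.0, 0.1, -4.1]
ft_force: [-0.6, 0.2, 0.6]
grip_width: 0.603
gripper_force: 0.0
```

Emit:
{"name": "apply_moves", "arguments": {"commands": [[0,0,0,0,0,0,-1],[0,0,0,0,0,0,-1],[0,0,0,0,0,0,-1],[0,0,0,0,0,0,-1],[0,0,0,0,0,0,-1],[0,0,0,0,0,0,-1],[0,0,-0.03,0,0,0,-1],[0,0,-0.1,0,0,0,-1],[0,0,-0.2,0,0,0,-1],[0,0,-0.3,0,0,0,-1]], "newtons": 80}}

```text
clock: 23.0
tool_pos: [630.0, -268.7, 148.1]
tool_rot: [180.0, -0.0, -4.1]
ft_force: [0.6, -0.4, -4.4]
grip_width: 0.147
gripper_force: 78.0
```

Run:
```python
from h import *
import pickle
did([0.011,0.004,0.986,0,0,0],[0,0,-0.3,0,0,0])
c,T,t=pickle.load(open("p2.pkl","rb"))
f=c["frame"];m=mask(f,"red")|mask(f,"red2");m[:,200:]=0
cn=max(cv2.findContours(m,0,2)[0],key=cv2.contourArea);print(cv2.approxPolyDP(cv2.convexHull(cn),6,True).reshape(-1,2).tolist())
plan((525,384,245),-4)
```

```text
cmd [ 629.9 -268.5  147. ] [180.    0.   -4.1] meas [ 630.  -268.7  148.1] [ 1.7998e+02 -2.0000e-02 -4.1100e+00] t 23.0 F [ 0.6 -0.4 -4.4] w 0.147 gf 78.0
[[83, 96], [165, 265], [147, 279], [78, 301], [62, 292], [0, 189], [0, 122]]
row [-0.2017, -0.8577, -0.1307, -0.0, -0.0, -0.0001]
row [-0.2014, -0.8578, -0.1307, -0.0, -0.0, -0.0001]
row [-0.2012, -0.8578, -0.1307, -0.0, -0.0, -0.0001]
row [-0.2009, -0.8579, -0.1308, -0.0, -0.0, -0.0001]
row [-0.2006, -0.858, -0.1307, -0.0, -0.0, -0.0002]
```

Run:
```python
from h import *
p,r=getcmd()
plan((588,-8,245),3)
setcmd([588,-8,245],R.from_euler("xyz",[180,0,3],degrees=True));plan((525,384,245),11.5);setcmd(p,r)
```

```text
row [-0.2013, -0.856, -0.3268, -0.0, -0.0, -0.0197]
row [-0.1481, -0.8668, -0.3268, -0.0, -0.0, -0.0197]
row [-0.0942, -0.8772, -0.0, 0.0, 0.0, -0.0157]
row [-0.0509, -0.8808, -0.0, -0.0, 0.0, -0.0158]
row [-0.0071, -0.8823, -0.0, -0.0, 0.0, -0.0157]
```

Emit:
{"name": "apply_moves", "arguments": {"commands": [[-0.01,-0.04,-0.04,0,0,0,-1],[-0.03,-0.12,-0.08,0,0,-0.002,-1],[-0.05,-0.22,-0.12,0,0,-0.004,-1],[-0.07,-0.32,-0.16,0,0,-0.006,-1],[-0.09,-0.42,-0.2,0,0,-0.008,-1],[-0.12,-0.52,-0.24,0,0,-0.01,-1],[-0.14,-0.62,-0.27,0,0,-0.013,-1],[-0.16,-0.71,-0.3,0,0,-0.016,-1],[-0.18,-0.79,-0.32,0,0,-0.018,-1],[-0.2,-0.856,-0.327,0,0,-0.02,-1]]}}

```text
clock: 24.25
tool_pos: [609.1, -137.5, 196.2]
tool_rot: [180.0, -0.0, -0.5]
ft_force: [0.3, 0.5, -4.9]
grip_width: 0.147
gripper_force: 78.1
```

Emit:
{"name": "apply_moves", "arguments": {"commands": [[-0.015,-0.09,-0.04,0,0,-0.002,-1],[-0.03,-0.18,-0.08,0,0,-0.004,-1],[-0.045,-0.27,-0.12,0,0,-0.006,-1],[-0.06,-0.36,-0.16,0,0,-0.008,-1],[-0.075,-0.45,-0.2,0,0,-0.01,-1],[-0.09,-0.54,-0.24,0,0,-0.012,-1],[-0.105,-0.63,-0.27,0,0,-0.014,-1],[-0.12,-0.72,-0.3,0,0,-0.016,-1],[-0.135,-0.8,-0.32,0,0,-0.018,-1],[-0.148,-0.867,-0.327,0,0,-0.02,-1]]}}

```text
clock: 25.5
tool_pos: [588.0, -7.2, 245.3]
tool_rot: [180.0, -0.0, 3.1]
ft_force: [-0.1, -0.5, -4.2]
grip_width: 0.146
gripper_force: 78.1
```

Emit:
{"name": "apply_moves", "arguments": {"commands": [[-0.01,-0.09,0,0,0,-0.002,-1],[-0.02,-0.18,0,0,0,-0.004,-1],[-0.03,-0.27,0,0,0,-0.006,-1],[-0.04,-0.36,0,0,0,-0.008,-1],[-0.05,-0.45,0,0,0,-0.01,-1],[-0.06,-0.54,0,0,0,-0.012,-1],[-0.07,-0.63,0,0,0,-0.014,-1],[-0.08,-0.72,0,0,0,-0.015,-1],[-0.09,-0.81,0,0,0,-0.016,-1],[-0.094,-0.877,0,0,0,-0.016,-1]]}}

```text
clock: 26.75
tool_pos: [566.7, 123.5, 245.1]
tool_rot: [-180.0, 0.0, 6.0]
ft_force: [-0.5, -0.5, -4.7]
grip_width: 0.149
gripper_force: 78.0
```

Emit:
{"name": "apply_moves", "arguments": {"commands": [[-0.005,-0.09,0,0,0,-0.002,-1],[-0.01,-0.18,0,0,0,-0.004,-1],[-0.015,-0.27,0,0,0,-0.006,-1],[-0.02,-0.36,0,0,0,-0.008,-1],[-0.025,-0.45,0,0,0,-0.01,-1],[-0.03,-0.54,0,0,0,-0.012,-1],[-0.035,-0.63,0,0,0,-0.014,-1],[-0.04,-0.72,0,0,0,-0.015,-1],[-0.045,-0.81,0,0,0,-0.016,-1],[-0.051,-0.881,0,0,0,-0.016,-1]]}}

```text
clock: 28.0
tool_pos: [545.3, 254.2, 245.1]
tool_rot: [-180.0, 0.0, 8.9]
ft_force: [0.0, -0.5, -4.4]
grip_width: 0.148
gripper_force: 78.0
```

Run:
```python
from h import *
did([-0.2,-0.856,-0.327,0,0,-0.02],[-0.148,-0.867,-0.327,0,0,-0.02],[-0.094,-0.877,0,0,0,-0.016],[-0.051,-0.881,0,0,0,-0.016])
c,T=wrist();f=c["frame"];m=mask(f,"red")|mask(f,"red2")
import pickle;pickle.dump((c,T),open("p4.pkl","wb"));save("w4",f)
plan((525,384,245),11.5)
```

```text
cmd [545.5 253.2 245.1] [180.     0.     8.86] meas [545.3 254.2 245.1] [-180.      0.      8.88] t 28.0 F [ 0.  -0.5 -4.4] w 0.148 gf 78.0
row [-0.0008, -0.8825, 0.0004, -0.0, -0.0, -0.0147]
```

View pics/w4.png

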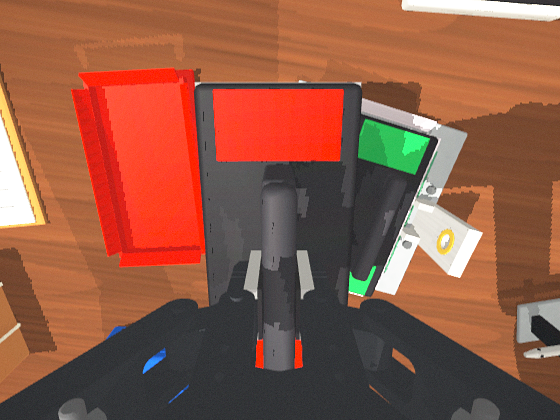

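The tray is at left: its left lip runs from (73,90) to (108,254), its front rim from (79,73) to (195,69), and its back rim from (119,266) to (204,261). The held red cassette covers the right side. The green cassette is sitting in the cradle on the right.

```bash
python3 - <<'E'
from h import *
import pickle
t=pickle.load(open("top0.pkl","rb"));c,T=pickle.load(open("p4.pkl","rb"))
m=cv2.morphologyEx(mask(t["frame"],"red")|mask(t["frame"],"red2"),cv2.MORPH_CLOSE,np.ones((7,7)))
m[:,150:]=0
cn=max(cv2.findContours(m,0,1)[0],key=cv2.contourArea).reshape(-1,2)
for z in (6,32):
  W=np.array([onz(t,q,z)[:2] for q in cn],np.float32);print("top",z,cv2.minAreaRect(W))
W=np.array([onz(c,q,32,T)[:2] for q in((73,90),(108,254),(79,73),(195,69),(119,266),(204,261))]);print(W.round(1).tolist())
W=W.tolist();n=lambda a,b:np.degrees(np.arctan2(W[a][1]-W[b][1],W[a][0]-W[b][0]))
print(n(0,1),n(2,3)-90,n(4,5)-90)
# tray floor lines at z 6
F=np.array([onz(c,q,6,T)[:2] for q in((106,87),(121,252),(186,84),(202,250))]);print(F.round(1).tolist(),F.mean(0))
E
python3 - <<'E'
import cv2
f=cv2.imread("pics/w4.png");cv2.imwrite("pics/w4c.png",cv2.resize(f[55:280,60:215],None,fx=2.6,fy=2.6,interpolation=cv2.INTER_CUBIC))
E
```

```text
top 6 ((530.0496826171875, 396.70477294921875), (209.00259399414062, 122.51789855957031), 11.722206115722656)
top 32 ((528.701171875, 386.4175109863281), (203.60243225097656, 119.35231018066406), 11.722168922424316)
[[602.3, 459.8], [435.5, 426.2], [618.4, 453.8], [638.7, 347.2], [422.6, 414.0], [443.3, 321.3]]
11.375419258365554 10.771577089389325 12.621937687461298
[[609.1, 441.8], [426.0, 423.7], [624.6, 361.5], [443.4, 329.3]] [525.78302319 389.05832637]
```

View pics/w4c.png

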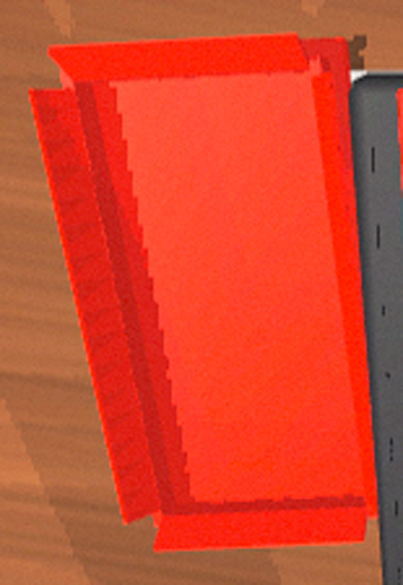

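The crop shows the tray's flared lip plates clearly. In crop pixels the front lip's outer edge runs from (50,46) to (297,35), the back one from (157,550) to (363,540), and the left one from (32,90) to (126,523).

Run:
```python
from h import *
import pickle
c,T=pickle.load(open("p4.pkl","rb"))
u=lambda x,y,z:onz(c,(60+x/2.6,55+y/2.6),z,T)[:2]
A,B,C,D,E_,F=[u(*q,32) for q in((50,46),(297,35),(157,550),(363,540),(32,90),(126,523))]
ln=lambda p,q:(np.linalg.norm(p-q).round(1),np.degrees(np.arctan2(p[1]-q[1],p[0]-q[0])).round(2))
f=(A+B)/2;b=(C+D)/2
print("front",f,ln(A,B),"back",b,ln(C,D),"left",(E_+F)/2,ln(E_,F),"axis",ln(f,b),"ctr",(f+b)/2)
print("left line to ctr", ((E_+F)/2-(f+b)/2)@np.array([-np.sin(np.radians(11.6)),np.cos(np.radians(11.6))]))
print("floor left",u(80,85,6),u(172,512,6),"floor back",u(172,512,6),u(365,497,6))
y=np.radians(11.6);ex=np.array([np.cos(y),np.sin(y)]);ey=np.array([-ex[1],ex[0]])
for ctr in ((f+b)/2,np.array([527,385.])):
  print(ctr,[((u(*q,6)-ctr)@ex,(u(*q,6)-ctr)@ey) for q in((80,85),(172,512),(365,497))])
```

```text
front [627.40310192 409.97488876] (np.float64(89.0), np.float64(101.3)) back [431.33553947 369.20733165] (np.float64(88.5), np.float64(101.98)) left [517.7210434  443.03690457] (np.float64(173.1), np.float64(11.57)) axis (np.float64(200.3), np.float64(11.75)) ctr [529.36932069 389.59111021]
left line to ctr 54.696388736382204
floor left [606.01714418 457.10233977] [427.02462592 417.64698505] floor back [427.02462592 417.64698505] [448.04857523 331.59031064]
[529.36932069 389.59111021] [(np.float64(88.65732851844459), np.float64(50.72014454100502)), (np.float64(-94.61291294288138), np.float64(48.062099064418774)), (np.float64(-91.32246973977601), np.float64(-40.46434126526805))]
[527. 385.] [(np.float64(91.90142732455274), np.float64(54.74106438966416)), (np.float64(-91.36881413677324), np.float64(52.08301891307793)), (np.float64(-88.07837093366788), np.float64(-36.4434214166089))]
```

Run:
```python
from h import *
plan((530.2,388.7,235),11.7)
```

```text
row [0.0382, -0.9081, 0.0671, -0.0, -0.0, -0.0158]
```

Emit:
{"name": "apply_moves", "arguments": {"commands": [[0.004,-0.1,0,0,0,-0.002,-1],[0.008,-0.2,0,0,0,-0.004,-1],[0.012,-0.3,0,0,0,-0.006,-1],[0.016,-0.4,0,0,0,-0.008,-1],[0.02,-0.5,0.01,0,0,-0.01,-1],[0.024,-0.6,0.02,0,0,-0.012,-1],[0.028,-0.7,0.03,0,0,-0.014,-1],[0.034,-0.8,0.05,0,0,-0.016,-1],[0.038,-0.88,0.06,0,0,-0.016,-1],[0.038,-0.908,0.067,0,0,-0.016,-1]]}}

```text
clock: 29.3
tool_pos: [529.9, 389.5, 234.7]
tool_rot: [180.0, 0.0, 11.8]
ft_force: [-0.3, -1.0, -4.3]
grip_width: 0.148
gripper_force: 78.2
```

Emit:
{"name": "apply_moves", "arguments": {"commands": [[0,0,0.05,0,0,0,-1],[0,0,0.13,0,0,0,-1],[0,0,0.21,0,0,0,-1],[0,0,0.29,0,0,0,-1],[0,0,0.37,0,0,0,-1],[0,0,0.45,0,0,0,-1],[0,0,0.52,0,0,0,-1],[0,0,0.58,0,0,0,-1],[0,0,0.63,0,0,0,-1],[0,0,0.66,0,0,0,-1]]}}

```text
clock: 30.55
tool_pos: [530.1, 388.7, 135.5]
tool_rot: [180.0, 0.0, 11.7]
ft_force: [0.3, 0.3, -4.4]
grip_width: 0.152
gripper_force: 78.2
```

Run:
```python
from h import *
did([0.038,-0.908,0.067,0,0,-0.016],[0,0,0.66,0,0,0])
c,T=wrist();save("w5",c["frame"]);t=camera("top")
a=c["frame"];b=cv2.resize(t["frame"][150:270,70:260],None,fx=2.1,fy=2.1,interpolation=cv2.INTER_CUBIC)
o=np.zeros((420+252,560,3),np.uint8);o[:420]=a;o[420:,:b.shape[1]]=b[:,:560];save("w5b",cv2.resize(o,(490,588)))
```

```text
cmd [530.2 388.7 136. ] [180.     0.    11.74] meas [530.1 388.7 135.5] [1.800e+02 2.000e-02 1.174e+01] t 30.55 F [ 0.3  0.3 -4.4] w 0.152 gf 78.2
```

View pics/w5b.png

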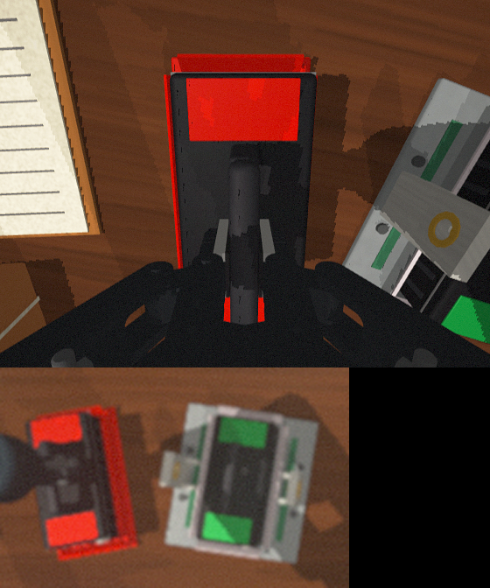

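The case hangs just over the tray. A red sliver of lip shows along its left side only, at about x=168 in the scaled view, so I measure the sideways offset before lowering.

Run:
```python
from h import *
f=cv2.imread("pics/w5.png")[:,:,::-1].copy()
c=camera("wrist");Tc=np.array(c["T_tool_cam"])
s=read_state();zt=s["tool_pos"][2]
m=mask(f,"red")|mask(f,"red2")
h=cv2.cvtColor(f,cv2.COLOR_RGB2HSV); m=((h[:,:,0]<6)|(h[:,:,0]>173))&(h[:,:,1]>170)&(h[:,:,2]>60)
def tl(col,row,z): return onz(c,(col,row),zt-z,Tc)[:2].round(1)   # tool coords at world z
for r in (65,70,75,80,90,110,140,170,200,240,280):
    x=np.where(m[r,150:400])[0]+150
    runs=np.split(x,np.where(np.diff(x)>2)[0]+1) if len(x) else []
    print(r,[(int(q[0]),int(q[-1])) for q in runs if len(q)>1],"L@32",tl(x[0],r,32) if len(x) else "")
for col in (215,240,280,320,340):
    x=np.where(m[50:90,col])[0]+50; print("front",col,x.min() if len(x) else None,x.max() if len(x) else None, tl(col,x.min(),32) if len(x) else "")
# case edges (dark) row 150
for r in (110,150,200):print(r,"case y at lid", [int(v) for v in np.where(h[r,150:400,2]<60)[0][[0,-1]]+150])
```

```text
65 [(197, 352)] L@32 [ 98.4 -50.5]
70 [(196, 354)] L@32 [ 95.5 -51.3]
75 [(196, 354)] L@32 [ 92.6 -51.5]
80 [(196, 354)] L@32 [ 89.7 -51.7]
90 [(187, 193), (213, 343)] L@32 [ 83.7 -57.8]
110 [(189, 194), (214, 342)] L@32 [ 71.6 -57.5]
140 [(191, 197), (215, 340)] L@32 [ 52.5 -57.7]
170 [(193, 199)] L@32 [ 32.4 -57.9]
200 [(195, 201)] L@32 [ 11.2 -58.1]
240 [(198, 204)] L@32 [-19.  -58.2]
280 [(202, 207)] L@32 [-51.6 -57.5]
front 215 61 89 [100.7 -39.2]
front 240 61 89 [100.7 -23.7]
front 280 62 89 [100.2   1.1]
front 320 62 89 [100.2  25.8]
front 340 61 89 [100.8  38.2]
110 case y at lid [195, 397]
150 case y at lid [198, 394]
200 case y at lid [202, 354]
```

Emit:
{"name": "apply_moves", "arguments": {"commands": [[0.006,-0.01,0.01,0,0,0,-1],[0.006,-0.014,0.02,0,0,0,-1],[0.006,-0.014,0.04,0,0,0,-1],[0.006,-0.014,0.06,0,0,0,-1],[0.006,-0.014,0.08,0,0,0,-1],[0.006,-0.014,0.1,0,0,0,-1],[0.006,-0.014,0.12,0,0,0,-1],[0.006,-0.014,0.14,0,0,0,-1],[0.006,-0.014,0.155,0,0,0,-1],[0.006,-0.014,0.165,0,0,0,-1]]}}

```text
clock: 31.95
tool_pos: [530.6, 390.9, 111.1]
tool_rot: [180.0, 0.0, 11.7]
ft_force: [-0.8, -0.2, -3.9]
grip_width: 0.145
gripper_force: 78.2
```

Emit:
{"name": "apply_moves", "arguments": {"commands": [[0,0,0.004,0,0,0,-1],[0,0,0.008,0,0,0,-1],[0,0,0.012,0,0,0,-1],[0,0,0.015,0,0,0,-1],[0,0,0.018,0,0,0,-1],[0,0,0.021,0,0,0,-1],[0,0,0.024,0,0,0,-1],[0,0,0.026,0,0,0,-1],[0,0,0.026,0,0,0,-1],[0,0,0.026,0,0,0,-1]]}}

```text
clock: 33.2
tool_pos: [530.5, 391.5, 108.7]
tool_rot: [-180.0, -0.1, 11.8]
ft_force: [-4.5, 0.5, 5.8]
grip_width: 0.147
gripper_force: 79.8
```

Emit:
{"name": "apply_moves", "arguments": {"commands": [[0,0,0.022,0,0,0,-0.5],[0,0,0.019,0,0,0,0],[0,0,0.019,0,0,0,0.3],[0,0,0.019,0,0,0,0.3],[0,0,0.019,0,0,0,0.3],[0,0,0.0,0,0,0,0.3],[0,0,-0.05,0,0,0,0.3],[0,0,-0.15,0,0,0,0.3],[0,0,-0.3,0,0,0,0.3],[0,0,-0.45,0,0,0,0.3]]}}

```text
clock: 34.45
tool_pos: [530.9, 391.0, 176.8]
tool_rot: [-180.0, -0.1, 11.7]
ft_force: [-0.3, 0.3, 0.1]
grip_width: 0.653
gripper_force: 0.0
```

Run:
```python
from h import *
did([0.006,-0.014,0.165,0,0,0],[0,0,.026,0,0,0],[0,0,-0.45,0,0,0])
plan((465,-262,205),109)
c,T=wrist();f=c["frame"];m=(mask(f,"red")|mask(f,"red2"))
print([[float(x) for x in b] for b in blobs(m,300)])
```

```text
cmd [530.6 390.9 174.9] [180.     0.    11.74] meas [530.9 391.  176.8] [-1.7998e+02 -7.0000e-02  1.1740e+01] t 34.45 F [-0.3  0.3  0.1] w 0.653 gf 0.0
row [-0.2628, 0.8345, -0.0402, 0.0, 0.0, -0.1081]
row [-0.7011, 0.9325, -0.0536, -0.0, 0.0, -0.1441]
row [-0.6922, 0.3546, -0.0357, -0.0, 0.0, -0.096]
row [-0.7663, 0.133, -0.0357, -0.0, 0.0, -0.0961]
row [-0.7711, -0.1009, -0.0357, -0.0, 0.0, -0.096]
[[7157.0, 279.3, 148.6, 205.0, 71.0, 148.0, 223.0], [4699.0, 277.7, 119.3, 232.0, 94.0, 92.0, 52.0], [2259.0, 277.8, 290.5, 239.0, 271.0, 79.0, 39.0]]
```

Emit:
{"name": "apply_moves", "arguments": {"commands": [[-0.02,0.06,-0.02,0,0,-0.008,0.5],[-0.05,0.15,-0.04,0,0,-0.02,1],[-0.08,0.24,-0.04,0,0,-0.032,1],[-0.11,0.33,-0.04,0,0,-0.044,1],[-0.14,0.42,-0.04,0,0,-0.056,1],[-0.17,0.51,-0.04,0,0,-0.068,1],[-0.2,0.6,-0.04,0,0,-0.08,1],[-0.22,0.69,-0.04,0,0,-0.09,1],[-0.24,0.77,-0.04,0,0,-0.1,1],[-0.263,0.835,-0.04,0,0,-0.108,1]]}}

```text
clock: 35.75
tool_pos: [516.7, 259.0, 179.9]
tool_rot: [-180.0, 0.1, 31.3]
ft_force: [-0.1, -0.3, -0.3]
grip_width: 0.996
gripper_force: 0.0
```

Emit:
{"name": "apply_moves", "arguments": {"commands": [[-0.07,0.09,0,0,0,-0.014,1],[-0.14,0.18,-0.01,0,0,-0.028,1],[-0.21,0.28,-0.02,0,0,-0.042,1],[-0.28,0.37,-0.03,0,0,-0.056,1],[-0.35,0.46,-0.04,0,0,-0.07,1],[-0.42,0.56,-0.05,0,0,-0.085,1],[-0.49,0.66,-0.054,0,0,-0.1,1],[-0.56,0.75,-0.054,0,0,-0.115,1],[-0.63,0.84,-0.054,0,0,-0.13,1],[-0.7,0.932,-0.054,0,0,-0.144,1]]}}

```text
clock: 37.0
tool_pos: [498.9, 85.3, 188.1]
tool_rot: [-179.9, 0.1, 57.2]
ft_force: [0.4, -0.0, 0.0]
grip_width: 1.0
gripper_force: 0.0
```

Emit:
{"name": "apply_moves", "arguments": {"commands": [[-0.07,0.035,0,0,0,-0.01,1],[-0.14,0.07,-0.01,0,0,-0.02,1],[-0.21,0.105,-0.01,0,0,-0.03,1],[-0.28,0.14,-0.02,0,0,-0.04,1],[-0.35,0.175,-0.02,0,0,-0.05,1],[-0.42,0.21,-0.03,0,0,-0.06,1],[-0.49,0.25,-0.03,0,0,-0.07,1],[-0.56,0.29,-0.036,0,0,-0.08,1],[-0.63,0.32,-0.036,0,0,-0.09,1],[-0.692,0.355,-0.036,0,0,-0.096,1]]}}

```text
clock: 38.25
tool_pos: [487.1, -30.3, 193.5]
tool_rot: [-179.9, 0.0, 74.5]
ft_force: [-0.2, 0.2, 0.2]
grip_width: 1.001
gripper_force: 0.0
```

Emit:
{"name": "apply_moves", "arguments": {"commands": [[-0.07,0.013,0,0,0,-0.01,1],[-0.15,0.026,-0.01,0,0,-0.02,1],[-0.23,0.04,-0.01,0,0,-0.03,1],[-0.31,0.053,-0.02,0,0,-0.04,1],[-0.39,0.066,-0.02,0,0,-0.05,1],[-0.47,0.08,-0.03,0,0,-0.06,1],[-0.55,0.093,-0.03,0,0,-0.07,1],[-0.63,0.106,-0.036,0,0,-0.08,1],[-0.7,0.12,-0.036,0,0,-0.09,1],[-0.766,0.133,-0.036,0,0,-0.096,1]]}}

```text
clock: 39.5
tool_pos: [475.5, -146.1, 199.0]
tool_rot: [-179.9, -0.0, 91.7]
ft_force: [-0.2, 0.6, 0.3]
grip_width: 1.002
gripper_force: 0.0
```

Emit:
{"name": "apply_moves", "arguments": {"commands": [[-0.08,-0.01,0,0,0,-0.01,1],[-0.16,-0.02,-0.01,0,0,-0.02,1],[-0.24,-0.03,-0.01,0,0,-0.03,1],[-0.32,-0.04,-0.02,0,0,-0.04,1],[-0.4,-0.05,-0.02,0,0,-0.05,1],[-0.49,-0.065,-0.03,0,0,-0.06,1],[-0.58,-0.08,-0.03,0,0,-0.07,1],[-0.67,-0.09,-0.036,0,0,-0.085,1],[-0.74,-0.1,-0.036,0,0,-0.096,1],[-0.771,-0.101,-0.036,0,0,-0.096,1]]}}

```text
clock: 40.75
tool_pos: [463.9, -262.2, 204.4]
tool_rot: [-179.9, -0.1, 108.9]
ft_force: [-0.1, -1.0, 0.4]
grip_width: 0.997
gripper_force: 0.0
```

Run:
```python
from h import *
import pickle
did([-0.263,0.835,-0.04,0,0,-0.108],[-0.7,0.932,-0.054,0,0,-0.144],[-0.692,0.355,-0.036,0,0,-0.096],[-0.766,0.133,-0.036,0,0,-0.096],[-0.771,-0.101,-0.036,0,0,-0.096])
c,T=wrist();f=c["frame"];pickle.dump((c,T),open("p6.pkl","wb"))
h=cv2.cvtColor(f,cv2.COLOR_RGB2HSV);m=cv2.inRange(h,(5,170,140),(20,255,255));m=cv2.morphologyEx(m,cv2.MORPH_CLOSE,np.ones((9,9)))
for b in blobs(m,200): print([float(x) for x in b],onz(c,b[1:3],61,T).round(1)[:2])
cn=max(cv2.findContours(m,0,2)[0],key=cv2.contourArea);W=np.array([onz(c,q[0],61,T)[:2] for q in cn],np.float32);print(cv2.minAreaRect(cn),cv2.minAreaRect(W))
# bright shaft per row
for r in range(20,200,20):
    g=f[r].astype(int);x=np.where((g.min(1)>110))[0];x=x[(x>150)&(x<400)]
    runs=np.split(x,np.where(np.diff(x)>1)[0]+1) if len(x) else []
    print(r,[(int(q[0]),int(q[-1])) for q in runs if len(q)>2])
```

```text
cmd [ 464.8 -261.8  205.2] [180.     0.   108.94] meas [ 463.9 -262.2  204.4] [-1.7995e+02 -7.0000e-02  1.0891e+02] t 40.75 F [-0.1 -1.   0.4] w 0.997 gf 0.0
[5207.0, 22.6, 108.6, 0.0, 0.0, 73.0, 234.0] [ 256.3 -257.2]
[353.0, 192.1, 11.6, 175.0, 0.0, 42.0, 28.0] [ 361.7 -152. ]
[51485.0, 393.0, 147.7, 196.0, 0.0, 364.0, 333.0] [ 534.8 -192.6]
[515.0, 223.0, 87.9, 211.0, 59.0, 24.0, 56.0] [ 396.2 -193.4]
[394.0, 50.9, 104.6, 38.0, 90.0, 29.0, 29.0] [ 276.2 -247.3]
[203.0, 213.0, 136.8, 202.0, 124.0, 30.0, 25.0] [ 398.9 -230.4]
[747.0, 535.5, 204.8, 498.0, 179.0, 62.0, 53.0] [ 665.7 -197. ]
[231.0, 519.9, 247.3, 508.0, 235.0, 30.0, 29.0] [ 673.7 -234.6]
[351.0, 537.3, 271.9, 521.0, 249.0, 39.0, 43.0] [ 700.6 -250.3]
[746.0, 372.8, 344.1, 355.0, 321.0, 38.0, 45.0] [ 594.6 -367.6]
[283.0, 320.5, 338.2, 304.0, 328.0, 39.0, 24.0] [ 545.2 -377.6]
[215.0, 214.1, 365.6, 197.0, 357.0, 38.0, 21.0] [ 458.9 -441. ]
[235.0, 82.8, 406.3, 72.0, 396.0, 25.0, 24.0] [ 346.2 -533.8]
[215.0, 476.1, 409.6, 466.0, 398.0, 25.0, 22.0] [ 726.5 -406.8]
((377.5, 166.0), (332.0, 363.0), 90.0) ((536.4701538085938, -228.80274963378906), (304.51043701171875, 273.15716552734375), 18.94572639465332)
20 [(248, 311)]
40 [(248, 311)]
60 [(249, 311)]
80 [(250, 311)]
100 [(251, 310)]
120 [(251, 310)]
140 [(252, 310)]
160 [(253, 267), (276, 287), (296, 310)]
180 [(254, 274), (276, 289), (291, 304)]
```

Run:
```python
from h import *
import pickle
c,T=pickle.load(open("p6.pkl","rb"));f=c["frame"];Tc=np.array(c["T_tool_cam"])
h=cv2.cvtColor(f,cv2.COLOR_RGB2HSV);m=((h[:,:,0]>=8)&(h[:,:,0]<=20)&(h[:,:,1]>215)&(h[:,:,2]>190)).astype(np.uint8)
m[:170]=0;m[:,:230]=0;m[:,330:]=0;m=cv2.morphologyEx(m,cv2.MORPH_CLOSE,np.ones((9,9)))
for b in blobs(m,60): print([float(x) for x in b])
cn=max(cv2.findContours(m,0,1)[0],key=cv2.contourArea);print(cv2.minAreaRect(cn))
for r in range(160,300,6):
    g=f[r,255:312].astype(int);print(r,"".join("O" if m[r,255+i] else ("#" if v.max()<60 else("+" if v.min()>150 else ".")) for i,v in enumerate(g)))
```

```text
[1303.0, 282.6, 234.2, 272.0, 203.0, 22.0, 64.0]
((282.5, 234.5), (63.0, 21.0), 90.0)
160 +++++++++++++.#######++++++++++++.######.++++++++++++++..
166 +++++++++++.#....####++++++++++++.#####..##++++++++++++..
172 +++++++++++.##...####.+++++++++++.####.####++++++++++++..
178 +++++++++++++++++++++++++++++++++++++++++++++++++++++++..
184 ......................+++++++++++........................
190 ......................+++++++++++........................
196 .........................................................
202 .........................................................
208 .................OOOOOOOOOOOOOOOOOOOOO#..................
214 .................OOOOOOOOOOOOOOOOOOOOOO..................
220 .................OOOOOOOOOOOOOOOOOOOOOO..................
226 ..................OOOOOOOOOOOOOOOOOOOOO..................
232 ..................OOOOOOOOOOOOOOOOOOOOO..................
238 ..................OOOOOOOOOOOOOOOOOOOOO..................
244 ..................OOOOOOOOOOOOOOOOOOOO#..................
250 ..................OOOOOOOOOOOOOOOOOOOO...................
256 ..................OOOOOOOOOOOOOOOOOOOOO..................
262 ...................OOOOOOOOOOOOOOOOOOO...................
268 .........................................................
274 .........................................................
280 .........................................................
286 .........................................................
292 .........................................................
298 .........................................................
```

Run:
```python
from h import *
import pickle
c,T=pickle.load(open("p6.pkl","rb"));f=c["frame"]
a,b=[onz(c,q,61,T) for q in((282.3,203),(283,267))];print(a,b,np.linalg.norm(a-b),(a+b)/2)
for r in(20,40,60,80,100,120,140):
    g=f[r,262:300].astype(int).sum(1);print(r,g[::2].tolist())
s=onz(c,(281.9,162),52,T);print(s,np.degrees(np.arctan2(*(s-b)[:2][::-1])))
```

```text
[ 467.48009159 -263.61592628   61.        ] [ 487.29038148 -318.74909042   61.        ] 58.58424168653679 [ 477.38523654 -291.18250835   61.        ]
20 [676, 486, 491, 470, 747, 473, 714, 754, 759, 765, 756, 727, 640, 500, 496, 484, 752, 743, 742]
40 [731, 733, 734, 734, 738, 487, 694, 753, 760, 765, 756, 738, 643, 736, 737, 739, 738, 738, 738]
60 [731, 732, 735, 736, 736, 742, 601, 751, 760, 764, 757, 744, 655, 748, 739, 737, 742, 737, 737]
80 [731, 731, 733, 735, 735, 746, 490, 749, 761, 761, 758, 745, 664, 740, 732, 732, 731, 737, 735]
100 [731, 725, 736, 735, 733, 749, 460, 744, 761, 760, 758, 750, 671, 734, 725, 728, 728, 729, 731]
120 [728, 723, 724, 724, 727, 729, 470, 733, 760, 760, 760, 753, 693, 734, 732, 728, 727, 726, 730]
140 [721, 726, 722, 724, 724, 724, 667, 723, 758, 760, 760, 756, 693, 722, 722, 723, 722, 721, 723]
[ 456.57236236 -232.97892924   52.        ] 109.70465104806584
```

Run:
```python
from h import *
import pickle
c,T=pickle.load(open("p6.pkl","rb"))
p=[onz(c,q,55,T)[:2] for q in((280.2,20),(281.5,140))]
g=np.array([477.4,-291.2])
for a in p:print(a,np.degrees(np.arctan2(a[1]-g[1],a[0]-g[0])))
d=p[0]-p[1];print(np.degrees(np.arctan2(d[1],d[0])))
plan((*g,58.5),109.2)
```

```text
[ 421.44063994 -135.58750651] 109.77894594432682
[ 450.30050539 -215.95773849] 109.80715440674372
109.75252824842427
row [-0.2123, 0.0157, 0.9777, -0.0, 0.0, -0.0014]
```

Emit:
{"name": "apply_moves", "arguments": {"commands": [[-0.1,0.008,0.06,0,0,-0.005,1],[-0.212,0.0157,0.18,0,0,-0.005,1],[-0.212,0.0157,0.3,0,0,-0.005,1],[-0.212,0.0157,0.42,0,0,-0.005,1],[-0.212,0.0157,0.54,0,0,-0.005,1],[-0.212,0.0157,0.66,0,0,-0.005,1],[-0.212,0.0157,0.78,0,0,-0.005,1],[-0.212,0.0157,0.88,0,0,-0.005,1],[-0.212,0.0157,0.95,0,0,-0.005,0.6],[-0.212,0.0157,0.978,0,0,-0.005,0]], "newtons": 100}}

```text
clock: 42.05
tool_pos: [477.3, -291.1, 57.7]
tool_rot: [-180.0, -0.0, 109.8]
ft_force: [0.3, 0.1, 0.6]
grip_width: 0.605
gripper_force: 0.0
```

Emit:
{"name": "apply_moves", "arguments": {"commands": [[0,0,0,0,0,0,-1],[0,0,0,0,0,0,-1],[0,0,0,0,0,0,-1],[0,0,0,0,0,0,-1],[0,0,0,0,0,0,-1],[0,0,0,0,0,0,-1],[0,0,-0.03,0,0,0,-1],[0,0,-0.1,0,0,0,-1],[0,0,-0.2,0,0,0,-1],[0,0,-0.3,0,0,0,-1]], "newtons": 100}}

```text
clock: 43.3
tool_pos: [477.5, -291.3, 104.7]
tool_rot: [180.0, 0.0, 109.8]
ft_force: [-0.1, -0.3, -1.4]
grip_width: 0.194
gripper_force: 97.6
```

Run:
```python
from h import *
did([-0.212,0.0157,0.978,0,0,-0.005],[0,0,-0.3,0,0,0])
c,T=wrist();f=c["frame"];save("w7",f)
import pickle;pickle.dump((c,T),open("p7.pkl","wb"))
```

```text
cmd [ 477.4 -291.2  103.5] [180.     0.   109.84] meas [ 477.5 -291.3  104.7] [1.7999e+02 3.0000e-02 1.0984e+02] t 43.3 F [-0.1 -0.3 -1.4] w 0.194 gf 97.6
```

Run:
```python
from h import *
plan((487.1,-193.7,87),82.6)
```

```text
row [0.5892, 0.2814, 0.1097, -0.0, 0.0, 0.1513]
```

Emit:
{"name": "apply_moves", "arguments": {"commands": [[0.05,0.03,0,0,0,0.015,-1],[0.11,0.06,0,0,0,0.03,-1],[0.17,0.09,0,0,0,0.045,-1],[0.23,0.12,0,0,0,0.06,-1],[0.3,0.15,0.02,0,0,0.075,-1],[0.37,0.18,0.04,0,0,0.09,-1],[0.43,0.21,0.06,0,0,0.11,-1],[0.49,0.24,0.08,0,0,0.13,-1],[0.55,0.27,0.1,0,0,0.145,-1],[0.589,0.281,0.11,0,0,0.151,-1]]}}

```text
clock: 44.6
tool_pos: [487.1, -193.3, 87.2]
tool_rot: [180.0, 0.0, 82.6]
ft_force: [-1.1, -0.5, -2.4]
grip_width: 0.191
gripper_force: 97.6
```

Run:
```python
from h import *
import pickle
did([0.589,0.281,0.11,0,0,0.151])
c,T=wrist();s=camera("scene");t=camera("top");pickle.dump((c,T,s,t),open("p8.pkl","wb"))
def proj(c,p,T):
    q=np.linalg.inv(T)@np.r_[p,1];return (c["cx"]+c["fx"]*q[0]/-q[2],c["cy"]-c["fy"]*q[1]/-q[2])
e=np.array([.1287,.9917,0]);st=read_state();g=st["tool_pos"]-[0,0,6]
for n,cc in(("scene",s),("top",t)):
    for d in(40,150,240,251): print(n,d,np.round(proj(cc,g+e*d,np.array(cc["extrinsics"])),1))
    print("bushR",np.round(proj(cc,np.array([523.4,88,81]),np.array(cc["extrinsics"])),1))
np.set_printoptions(linewidth=250)
x,y=map(int,proj(s,g+e*251,np.array(s["extrinsics"])))
print(x,y);print(s["frame"][y-14:y+15,x-16:x+17].min(2))
x,y=map(int,proj(t,g+e*251,np.array(t["extrinsics"])))
print(x,y);print(t["frame"][y-8:y+9,x-14:x+15].min(2))
```

```text
cmd [ 487.  -193.8   87. ] [180.     0.    82.66] meas [ 487.1 -193.3   87.2] [1.7999e+02 1.0000e-02 8.2650e+01] t 44.6 F [-1.1 -0.5 -2.4] w 0.191 gf 97.6
scene 40 [217.5 210.2]
scene 150 [259.7 201.2]
scene 240 [293.2 194.1]
scene 251 [297.2 193.3]
bushR [309.1 190.8]
top 40 [328.8 229.8]
top 150 [284.2 223.2]
top 240 [247.7 217.7]
top 251 [243.3 217.1]
bushR [229.9 215.1]
297 193
[[ 47  49  48  49  50  50  49  50  50  50  51  49  50  49  49  49  49  50  49  49  49  49  47  71 113 139 163 194 195 170 123  24  52]
 [ 50  50  50  49  49  50  50  50  50  50  50  49  49  49  49  48  47  47  47  47  45  46  41 103 193 233 228 227 220 180  98  15  38]
 [ 50  50  49  49  50  51  49  49  49  49  48  48  46  47  47  47  47  46  45  45  44  43  41  70 163 220 222 220 224 193  98  19  26]
 [ 49  50  50  49  49  50  47  45  47  46  46  45  47  46  46  46  47  45  43  43  44  42  40  75 129 191 222 218 221 204 129  14  25]
 [ 49  49  48  47  46  46  47  45  47  48  46  45  45  45  43  43  40  42  41  53  68  78  97 112 113 166 218 221 221 226 182  49  20]
 [ 46  48  47  45  45  45  47  47  45  4
[... 4532 characters left out ...]
 84  96 103 105  92  65  42  34  37  30  48  66  90 108 128 139 131 139 154 177 178 177 184 184 186 182]
 [196 166 120  95  96 108 103  85  62  36  40  33  34  41  43  43  57  76  83  88  95 118 136 136 136 142 149 155 166]
 [193 162 121 101 105 103 101  81  52  33  36  42  46  30  45  29  40  45  45  53  55  68  73  81  82  86  97 110 117]
 [184 153 113  96 105 107  96  74  46  38  37  43  40  43  31  41  40  48  41  42  42  43  44  53  51  53  58  67  70]
 [176 142 113 113 119 114 100  73  47  35  43  48  43  54  47  47  49  47  39  50  54  48  50  50  43  41  51  48  49]
 [165 146 132 132 137 136 116  77  48  46  50  53  49  42  46  40  47  49  47  47  47  37  40  48  51  43  51  47  48]]
```

```bash
cat >> h.py <<'E'
def proj(c,p,T):
    q=np.linalg.inv(T)@np.r_[p,1];return np.array((c["cx"]+c["fx"]*q[0]/-q[2],c["cy"]-c["fy"]*q[1]/-q[2]))
E
python3 - <<'E'
from h import *
import pickle
c,T,s,t=pickle.load(open("p8.pkl","rb"))
e=np.array([.1287,.9917,0]);g=np.array([487.1,-193.5,81.])
from scipy.optimize import least_squares
obs=[]
for n,cc,rng in(("scene",s,range(60,215,10)),("top",t,range(60,245,10))):
    E=np.array(cc["extrinsics"]);im=cc["frame"].min(2).astype(float);out=[]
    for d in rng:
        x,y=proj(cc,g+e*d,E);xi=int(round(x));r=np.arange(int(y)-8,int(y)+9);v=im[r,xi]
        bg=np.median(v[[0,1,2,-3,-2,-1]]);on=v>bg+35
        # contiguous run nearest prediction
        k=np.where(on)[0]; 
        if len(k)==0: continue
        runs=np.split(k,np.where(np.diff(k)>1)[0]+1);q=min(runs,key=lambda q:abs(r[q].mean()-y))
        yp=y+(xi-x)*0 ; slope=(proj(cc,g+e*(d+1),E)-proj(cc,g+e*d,E)); yp=y+(xi-x)*slope[1]/slope[0]
        w=(r[q[0]]+r[q[-1]])/2;out.append((d,round(w-yp,1),len(q)));
        if abs(w-yp)<3: obs.append((n,d,w-yp))
    print(n,[tuple(map(float,o)) for o in out])
f=c["frame"].astype(int)
for r in range(10,240,15):
    pc=[(proj(c,g+e*d,T)) for d in np.arange(0,140,1)];p=min(pc,key=lambda q:abs(q[1]-r))
    print(r,round(p[0],1),[int(v) for v in f[r,260:302:2].min(1)])
E
```

```text
scene [(60.0, -0.2, 12.0), (70.0, 0.7, 8.0), (80.0, -3.0, 11.0), (90.0, -1.1, 7.0), (100.0, -0.3, 5.0), (110.0, 0.1, 4.0), (120.0, 0.2, 5.0), (130.0, 0.1, 5.0), (140.0, -0.1, 5.0), (150.0, -0.2, 5.0), (160.0, 0.1, 4.0), (170.0, 0.2, 5.0), (180.0, 0.1, 5.0), (190.0, -0.1, 5.0), (200.0, 0.1, 4.0), (210.0, -0.1, 4.0)]
top [(60.0, 0.8, 6.0), (70.0, 0.4, 6.0), (80.0, 0.5, 5.0), (90.0, 0.8, 6.0), (100.0, 0.4, 6.0), (110.0, 1.0, 6.0), (120.0, 0.6, 6.0), (130.0, 0.7, 5.0), (140.0, 0.8, 6.0), (150.0, 0.4, 6.0), (160.0, 1.0, 6.0), (170.0, 0.6, 6.0), (180.0, 0.7, 5.0), (190.0, 0.8, 6.0), (200.0, 0.4, 6.0), (210.0, 0.5, 5.0), (220.0, 0.5, 6.0), (230.0, 1.1, 6.0), (240.0, 0.7, 6.0)]
10 278.9 [62, 61, 166, 232, 240, 246, 248, 251, 252, 253, 252, 243, 237, 230, 218, 193, 168, 55, 61, 53, 31]
25 278.9 [62, 56, 120, 232, 241, 247, 248, 250, 252, 253, 252, 244, 239, 231, 214, 192, 165, 58, 59, 64, 38]
40 278.9 [57, 61, 112, 233, 242, 247, 249, 249, 251, 252, 252, 243, 240, 231, 218, 195, 164, 58, 58, 57, 60]
55 278.8 [60, 58, 71, 232, 241, 247, 249, 250, 251, 252, 251, 245, 240, 233, 218, 188, 165, 58
[... 583 characters left out ...]
 241, 247, 250, 251, 250, 249, 247, 245, 240, 233, 208, 182, 82, 60, 61, 43, 36]
160 278.6 [57, 56, 57, 224, 241, 247, 251, 251, 249, 248, 247, 245, 240, 230, 207, 177, 76, 61, 58, 46, 45]
175 278.6 [53, 62, 52, 197, 219, 230, 237, 252, 250, 249, 247, 244, 240, 229, 209, 177, 55, 63, 66, 42, 40]
190 278.6 [58, 62, 57, 152, 222, 229, 236, 239, 238, 238, 237, 234, 231, 221, 199, 173, 63, 62, 69, 42, 46]
205 278.5 [90, 90, 89, 125, 222, 230, 235, 239, 240, 238, 235, 235, 231, 218, 195, 175, 77, 94, 85, 91, 91]
220 278.5 [114, 116, 118, 121, 118, 118, 116, 121, 119, 119, 116, 115, 117, 112, 111, 110, 108, 108, 101, 99, 93]
235 278.5 [0, 0, 0, 0, 0, 0, 0, 0, 0, 0, 0, 0, 0, 0, 0, 0, 0, 0, 0, 0, 0]
```

Emit:
{"name": "apply_moves", "arguments": {"commands": [[0.03,-0.002,0.003,0,0,0,-1],[0.06,-0.002,0.003,0,0,0,-1],[0.09,-0.002,0.003,0,0,0,-1],[0.12,-0.002,0.003,0,0,0,-1],[0.15,-0.002,0.003,0,0,0,-1],[0.18,-0.002,0.003,0,0,0,-1],[0.21,-0.002,0.003,0,0,0,-1],[0.24,-0.002,0.003,0,0,0,-1],[0.27,-0.002,0.003,0,0,0,-1],[0.3,-0.002,0.003,0,0,0,-1]]}}

```text
clock: 46.0
tool_pos: [492.6, -148.8, 86.6]
tool_rot: [180.0, 0.0, 82.7]
ft_force: [0.3, 0.4, -0.4]
grip_width: 0.191
gripper_force: 97.6
```

Emit:
{"name": "apply_moves", "arguments": {"commands": [[0.06,0,0,0,0,0,-1],[0.12,0,0,0,0,0,-1],[0.18,0,0,0,0,0,-1],[0.24,0,0,0,0,0,-1],[0.3,0,0,0,0,0,-1],[0.36,0,0,0,0,0,-1],[0.42,0,0,0,0,0,-1],[0.48,0,0,0,0,0,-1],[0.54,0,0,0,0,0,-1],[0.6,0,0,0,0,0,-1]]}}

```text
clock: 47.25
tool_pos: [504.1, -59.3, 86.5]
tool_rot: [180.0, 0.0, 82.7]
ft_force: [-0.7, -0.1, -0.9]
grip_width: 0.195
gripper_force: 97.6
```

Run:
```python
from h import *
import pickle
did([0.3,-0.002,0.003,0,0,0],[0.6,0,0,0,0,0])
for i in range(3): s=read_state();print(s["ft_force"].round(1),s["ft_torque"].round(2))
c,T=wrist();pickle.dump((c,T),open("p9.pkl","wb"));f=c["frame"]
h=cv2.cvtColor(f,cv2.COLOR_RGB2HSV);m=cv2.inRange(h,(18,90,100),(32,255,255))
print([[float(x) for x in b] for b in blobs(m,15)])
for r in range(0,200,12): print(r,[int(v) for v in f[r,230:330:4].min(1)])
```

```text
cmd [504.  -59.8  86.5] [180.     0.    82.66] meas [504.1 -59.3  86.5] [180.     0.    82.66] t 47.25 F [-0.7 -0.1 -0.9] w 0.195 gf 97.6
[-0.7 -0.1 -0.9] [-0.12  0.04  0.02]
[-0.7 -0.1 -0.9] [-0.12  0.04  0.02]
[-0.7 -0.1 -0.9] [-0.12  0.04  0.02]
[[395.0, 278.4, 235.7, 257.0, 230.0, 44.0, 11.0], [555.0, 278.1, 252.9, 257.0, 246.0, 43.0, 15.0], [501.0, 278.4, 271.3, 257.0, 265.0, 43.0, 14.0], [414.0, 280.8, 289.6, 262.0, 284.0, 37.0, 12.0], [268.0, 286.4, 306.1, 269.0, 301.0, 30.0, 13.0], [112.0, 292.6, 323.2, 287.0, 318.0, 12.0, 12.0]]
0 [62, 60, 63, 65, 64, 47, 45, 47, 40, 244, 252, 254, 255, 250, 242, 208, 51, 42, 40, 41, 42, 41, 47, 46, 44]
12 [61, 62, 65, 64, 59, 59, 51, 44, 41, 243, 252, 254, 255, 250, 241, 211, 50, 43, 35, 48, 40, 44, 42, 40, 43]
24 [61, 63, 67, 60, 60, 62, 65, 48, 45, 244, 252, 253, 255, 251, 242, 213, 50, 43, 42, 43, 50, 45, 46, 48, 51]
36 [60, 64, 62, 61, 65, 59, 69, 64, 43, 244, 252, 253, 254, 251, 243, 210, 40, 45, 43, 47, 40, 53, 41, 46, 44]
48 [64, 64, 65, 66, 61, 65, 61, 63, 72, 245, 253, 253, 254, 251, 243, 201, 45, 51, 45, 46, 48, 46, 46, 45, 39]
60
[... 637 characters left out ...]
 46, 48, 41, 60, 61, 69, 72]
132 [65, 64, 66, 65, 73, 74, 67, 62, 67, 246, 252, 254, 253, 251, 243, 203, 65, 57, 50, 42, 42, 49, 59, 63, 67]
144 [63, 69, 62, 66, 62, 70, 69, 67, 68, 242, 252, 254, 253, 251, 242, 198, 62, 67, 51, 44, 45, 40, 63, 57, 63]
156 [63, 67, 65, 62, 66, 64, 69, 67, 64, 244, 252, 254, 253, 251, 242, 194, 70, 44, 51, 47, 46, 70, 68, 59, 69]
168 [60, 63, 69, 67, 64, 66, 68, 69, 69, 239, 252, 254, 253, 251, 241, 194, 68, 66, 42, 50, 48, 47, 65, 62, 59]
180 [66, 58, 63, 67, 67, 68, 72, 68, 70, 215, 242, 247, 253, 251, 241, 187, 66, 65, 43, 51, 50, 67, 65, 65, 62]
192 [62, 58, 67, 69, 72, 67, 74, 71, 73, 172, 242, 248, 246, 245, 232, 188, 67, 46, 44, 44, 40, 62, 65, 69, 62]
```

Emit:
{"name": "apply_moves", "arguments": {"commands": [[0.05,0,0,0,0,0,-1],[0.1,0,0,0,0,0,-1],[0.15,0,0,0,0,0,-1],[0.2,0,0,0,0,0,-1],[0.24,0,0,0,0,0,-1],[0.28,0,0,0,0,0,-1],[0.31,0,0,0,0,0,-1],[0.34,0,0,0,0,0,-1],[0.37,0,0,0,0,0,-1],[0.4,0,0,0,0,0,-1]]}}

```text
clock: 48.55
tool_pos: [511.7, -0.1, 86.5]
tool_rot: [-180.0, 0.0, 82.7]
ft_force: [-0.2, -0.0, -1.3]
grip_width: 0.19
gripper_force: 97.6
```

Emit:
{"name": "apply_moves", "arguments": {"commands": [[0.03,0,0,0,0,0,-1],[0.06,0,0,0,0,0,-1],[0.09,0,0,0,0,0,-1],[0.12,0,0,0,0,0,-1],[0.15,0,0,0,0,0,-1],[0.18,0,0,0,0,0,-1],[0.2,0,0,0,0,0,-1],[0.22,0,0,0,0,0,-1],[0.23,0,0,0,0,0,-1],[0.23,0,0,0,0,0,-1]]}}

```text
clock: 49.8
tool_pos: [516.1, 34.0, 86.5]
tool_rot: [-180.0, -0.0, 82.7]
ft_force: [0.2, -0.2, -0.2]
grip_width: 0.192
gripper_force: 97.6
```

Run:
```python
from h import *
import pickle
did([0.4,0,0,0,0,0],[0.23,0,0,0,0,0])
s=read_state();print(s["ft_torque"].round(2))
c,T=wrist();t=camera("top");sc=camera("scene");pickle.dump((c,T,t,sc),open("p10.pkl","wb"));f=c["frame"]
g=s["tool_pos"]-[0,0,5.8];e=np.array([.1287,.9917,0])
ctr=np.array([533.9,169.3,81]);ey=np.array([.1285,.9917,0])
print("grip along cradle y",(g-ctr)@ey,"tip",(g-ctr)@ey+251)
# near flange and collar in wrist image along shaft column
print("collar pred",proj(c,g+e*36,T),"flange pred",proj(c,ctr-ey*89.5+[0,0,8],T))
print([(r,int(f[r,270].min()),int(f[r,278].min()),int(f[r,292].min())) for r in range(90,236,4)])
np.set_printoptions(linewidth=250)
for d in(89.5,150): pass
E_=np.array(t["extrinsics"]);x,y=map(int,proj(t,ctr+ey*100,E_));print("top hole",x,y,"flange",proj(t,ctr+ey*89.5,E_),"tip",proj(t,g+e*251,E_));print(t["frame"][y-8:y+9,x-14:x+15].min(2))
```

```text
cmd [516.1  33.9  86.5] [180.     0.    82.66] meas [516.1  34.   86.5] [-1.800e+02 -1.000e-02  8.266e+01] t 49.8 F [ 0.2 -0.2 -0.2] w 0.192 gf 97.6
[-0.06 -0.03  0.01]
grip along cradle y -136.43499657872405 tip 114.56500342127595
collar pred [278.51374592 208.39184174] flange pred [279.38528692 186.20899131]
[(90, 238, 244, 131), (94, 238, 244, 131), (98, 240, 244, 133), (102, 238, 243, 115), (106, 239, 243, 120), (110, 238, 243, 114), (114, 239, 242, 117), (118, 218, 242, 118), (122, 220, 237, 158), (126, 219, 229, 156), (130, 213, 226, 153), (134, 220, 227, 123), (138, 219, 225, 109), (142, 187, 215, 55), (146, 68, 65, 62), (150, 180, 179, 172), (154, 241, 244, 242), (158, 240, 244, 242), (162, 242, 244, 244), (166, 243, 241, 244), (170, 244, 242, 242), (174, 242, 241, 241), (178, 241, 241, 243), (182, 240, 243, 243), (186, 241, 244, 244), (190, 238, 237, 236), (194, 132, 133, 38), (198, 133, 132, 35), (202, 187, 230, 59), (206, 218, 222, 59), (210, 93, 188, 82), (214, 83, 82, 85), (218, 109, 107, 98), (222, 103, 107, 99), (226, 108, 110, 96), (230, 106, 107, 83), (234, 0, 0, 0)]
[... 1408 characters left out ...]
 41  38  47  55  53  49  53  55  73  85  86  88 108 146 193 204 208 203 183 129  85  89 112 121 130 152]
 [ 30  39  37  46  40  53  44  49  42  46  55  49  51  50  59  84 144 186 206 206 199 175 127  78  79  94 109 122 138]
 [ 33  35  38  38  42  50  49  46  45  44  42  51  47  45  52  91 146 193 199 202 199 170 119  73  72  82  95 104 117]
 [ 39  49  36  44  36  56  49  43  49  50  53  47  49  51  60 103 157 194 206 208 193 162 113  82  70  86  97 104 104]
 [ 39  41  33  40  47  42  43  48  52  43  49  47  46  48  68 121 177 201 204 200 188 151 113  93  88  95 100 102  97]
 [ 39  41  42  38  41  43  36  46  49  46  53  51  47  46  78 127 181 205 212 203 187 148 109  97 101 102 101 101 103]]
```

Run:
```python
from h import *
import pickle
c,T,t,sc=pickle.load(open("p10.pkl","rb"))
for k in("green","red"):
    m=mask(t["frame"],k)|(mask(t["frame"],"red2") if k=="red" else 0)
    for b in blobs(m,100): print(k,[float(x) for x in b[:3]],onz(t,b[1:3],63,None).round(0)[:2])
print(read_state()["ft_force"].round(1)); print(job.sign_off())
```

```text
green [216.0, 197.2, 183.9] [601. 173.]
green [110.0, 184.5, 235.6] [471. 200.]
green [305.0, 150.7, 307.9] [294. 277.]
green [247.0, 392.2, 309.9] [ 299. -315.]
green [282.0, 95.7, 312.6] [281. 409.]
green [245.0, 446.5, 313.3] [ 293. -449.]
red [603.0, 115.8, 187.2] [588. 375.]
red [294.0, 112.4, 236.8] [465. 378.]
red [220.0, 123.4, 246.6] [442. 349.]
red [138.0, 538.6, 370.2] [ 160. -674.]
red [148.0, 526.2, 381.9] [ 131. -643.]
[-0.6  0.5 -1.5]
the job is handed in; nothing more can be done
None
```

I handed the job in at about 50 s on the robot clock, with no verdict shown yet: green cassette seated in the cradle, red one in the recount tray, and the rod held through both bushes with its seal hole measured about 10 mm beyond the far bush and almost no side force.

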